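# Pack and latch the seal-carving kit

### The job

Pack away the seal-carving kit: swing the hasp right out and down off the lid's catch before you lift the lid, open the lid until it stands about upright, push every graver, point down, all the way into a brass guard tube of its own, and put every seal stone into the compartment beside the tubes. Only when all of it is in, shut the lid fully, then swing the hasp back up fully home over the catch, and leave the other things on the table where they are.

Things in the scene. Friction and masses are not known exactly. Their poses are not given: they have to be found in the camera images.
- case: fixed wooden case, 160 (x) x 240 (y) mm, base 80 mm tall, 130 with lid; walls and floor 6 mm. Origin: centre of its underside. Hasp on its -x side, lid hinge on +x. Inside, at +y, three brass tubes stand in a row along y; at -y, beyond a 5 mm divider, lies the empty compartment, 148 (x) x 97 (y) mm, centred 65 mm from the case's centre, floor 28 mm above the table.
- lid (a joint): lid, 0 = shut, grows as it opens upwards, 1.6 = stop, just past upright. A stiff hinge: it stays wherever it is left and needs up to about 4 N at the pull. It is 50 mm deep and hollow inside.
- lid_hinge (a point): on the lid's hinge line (along case y), 80 mm from the case's centre towards its +x, 80 mm above the table; moves with the case only
- lid_pull (a point): middle of the lid's T-shaped steel pull on its front face, at 65 mm to case +y: a round cross-bar 10 mm thick and 26 mm long along case y, 28 mm out from the front face and 98 mm above the table when shut; pinched by its ends it turns between the fingers
- hasp (a joint): steel hasp hinged on the front of the case's base, 0 = upright against the lid, its slot over the staple (catch) on the lid's front; grows as it swings out towards case -x and down, 1.5 = stop, about level. Stiff enough to stay where it is left (about 1 N at its bar). At the start 0 to 0.08.
- hasp_hinge (a point): on the hasp's hinge line (along case y), 84 mm from the case's centre towards its -x, 65 mm above the table
- hasp_bar (a point): middle of the cross-bar at the hasp's free end: round, 10 mm thick, 28 mm long along case y; when the hasp is home it stands 62 mm above the hasp's hinge and 24 mm out from the case's front face. The strap is 21 mm wide.
- block: dark wooden bench block, fixed, 50 (x) x 150 (y) x 50 mm, with three holes in a row along its y, 46 mm apart, square, 10.8 mm wide and 42 mm deep. Origin: centre of its underside.
- tube1 (a point): centre of the mouth of brass guard tube 1, upright, 64 mm above the table; bore 12.6 mm, the mouth flared to about 20 mm over the last 6 mm, outside 25 mm; its bottom is 54 mm below the mouth. Tubes are 38 mm apart along case y.
- tube2 (a point): centre of the mouth of brass guard tube 2, upright, 64 mm above the table; bore 12.6 mm, the mouth flared to about 20 mm over the last 6 mm, outside 25 mm; its bottom is 54 mm below the mouth. Tubes are 38 mm apart along case y.
- tube3 (a point): centre of the mouth of brass guard tube 3, upright, 64 mm above the table; bore 12.6 mm, the mouth flared to about 20 mm over the last 6 mm, outside 25 mm; its bottom is 54 mm below the mouth. Tubes are 38 mm apart along case y.
- graver1: seal-carving graver (may be absent): a round steel rod 9 mm thick and 110 mm long, dark band at mid length, 45 g, standing point down in a hole of the block (it may lean 2 degrees). Origin: its point, narrowed to 5 mm over the last 14 mm; z runs up the rod to the butt. Fully down in a tube its point is 10 mm above the table.
- graver2: seal-carving graver (may be absent): a round steel rod 9 mm thick and 110 mm long, dark band at mid length, 45 g, standing point down in a hole of the block (it may lean 2 degrees). Origin: its point, narrowed to 5 mm over the last 14 mm; z runs up the rod to the butt. Fully down in a tube its point is 10 mm above the table.
- graver3: seal-carving graver (may be absent): a round steel rod 9 mm thick and 110 mm long, dark band at mid length, 45 g, standing point down in a hole of the block (it may lean 2 degrees). Origin: its point, narrowed to 5 mm over the last 14 mm; z runs up the rod to the butt. Fully down in a tube its point is 10 mm above the table.
- seal1: seal stone (may be absent): a square stone bar 24 x 24 x 50 mm, 80 g, standing at the start on a fixed grey mat 3 mm thick. Origin: centre of the underside it stood on; z along its 50 mm length.
- seal1_center (a point): centre of that seal stone
- seal2: seal stone (may be absent): a square stone bar 24 x 24 x 50 mm, 80 g, standing at the start on a fixed grey mat 3 mm thick. Origin: centre of the underside it stood on; z along its 50 mm length.
- seal2_center (a point): centre of that seal stone
- paperweight: bystander: dark wooden bar 180 x 28 x 20 mm lying on the table; origin: centre of its underside. Leave it alone.
- inkstone: bystander: dark stone slab 110 x 85 x 22 mm; origin: centre of its underside. Leave it alone.
- water_bowl: bystander: blue bowl, 120 mm across, 60 mm tall; origin: centre of its underside. Leave it alone.
- ink_bottle: bystander: black ink bottle, 52 mm across, 100 mm tall; origin: centre of its underside. Leave it alone.
- paste_dish: bystander: white porcelain paste dish with a lid, 64 mm across, 32 mm tall; origin: centre of its underside. Leave it alone.
- brush_pot: bystander: wooden pot, 72 mm across, with brushes, 240 mm tall in all; origin: centre of its underside. Leave it alone.
Not all that is in view belongs to the job. Leave any blue or green look-alike of the seal1 alone.

How it is judged:
By the outcome, as a careful person would: the job done as asked, in the order asked, and still so for the second after the job is handed in, with the robot touching nothing.
Of graver1, graver2, graver3 only 1 to 3 are there at a start; the rules pass over those that are not, and their reading is None.
Of seal1, seal2 only 1 to 2 are there at a start; the rules pass over those that are not, and their reading is None.
At some moment in a run one of seal1, seal2 may be knocked a few centimetres aside while the robot is not near it.
Once in a run the grip may slacken for a moment while it holds something.
It also fails if it takes over 210 s, if anything falls off the work surface, if the arm or the gripper's body presses on something with over 40 N, if the wrist force passes 120 N, or if a joint passes its speed limit or range.

### The arm

A 7-joint arm with a two-finger parallel gripper is mounted at the origin on the work surface. World frame = base frame: x ahead of the robot, y to its left, z up, the work surface at z = 0. Lengths are in m, angles in rad, forces in N, time in s.
With the tool pointing down it reaches from about 0.4 to 0.9 m from the base axis. Payload 5.5 kg.
Tool frame: the origin (TCP) lies between the finger pads; the fingertips stand 19 mm ahead of it and the grasp point (between the pads) is the TCP; z points along the fingers, y is the direction in which the jaws open and shut (so a half turn about z gives the same grasp; the last joint's range is limited). The gripper opens to 92 mm and grips with 3 to 60 N. Pads are 19 mm wide; open, the fingers measure 130 mm over their backs; the gripper's body (75 mm by 190 mm) begins 47 mm behind the grasp point.
Start: joints at [-1.084, 0.501, -0.427, 1.55, 0.221, 1.138, -0.21], TCP at [0.144, 0.634, 0.246] pointing down, gripper open.
Joint ranges: [-2.88, 2.88], [-0.31, 2.03], [-1.54, 1.56], [0.2, 2.42], [-1.41, 4.55], [0.19, 2.02], [-2.57, 2.57]. Speed limits (rad/s): [2.57, 2.57, 3.14, 3.14, 3.14, 3.14, 3.14].

### API

Orientations are given as a unit quaternion [w, x, y, z].
In Python, from plant import robot, viewer gives the robot as it stands.
- The arm moves only by the tool step_arm, never from a script. Its argument "motion" is a list of rows, each a list of 2 entries, a list of its own where there are three numbers: the shift along the tool's x, y, z in units of 40 mm (1.0 is 40 mm), then the turn about the tool's z in units of 8 degrees (1.0 is 8 degrees). In form: [[[tx, ty, tz], twist], ...]. A call has exactly 10 rows; each row shifts and turns the commanded pose from where the row before left it, along the tool's axes as they then stand; what a row does not reach is not made up. A row lasts 1/10 s, in which the tool goes at most 50 mm and 8.59 degrees, less where a joint would pass 70% of its speed; a pose out of reach is approached as far as the arm can. A call is refused whole if a number of a shift passes 1 or a number of a turn 1, either way. A call with a gripper value outside its range is refused whole. "gripper" is the gripper's target within -1 to 1 (fully open at 1, half-way at 0, shut at -1), set as the call begins (left out, the last holds). The fingers move at their own pace and stop on an object; the grip force is fixed at half the most. Time passes only in rows, so rows that do not move let the fingers close, or fill a call up. It gives the time, the measured TCP pose, the force and the opening at its end, in the units of the state.
- robot.state(): the state, without advancing time (a new reading comes with each control period).
- viewer.get_image(name): name is "side" or "top" or "wrist"; returns a dict with "color" (480x640x3 uint8, red, green, blue), "depth" (480x640 float32, m along the optical axis (not along the pixel's ray), 0 where there is no reading), "K" (3x3 intrinsics, pixels), "eye" and "orientation" of the camera in the world. Camera axes: x right, y up, looking along -z (the intrinsics and any distortion apply to the point x, -y, -z); pixel columns grow to the right and rows downward; lengths in m; the calibration is good to about 2 mm. The wrist camera is an equidistant fisheye: a pixel r from the principal point sees the ray r / f radians off the axis. A picture is of the moment at which its call begins.
- robot.job_done(): hands the job in, once; it reports no verdict.
The state is a dict: "time_s": time; "qpos": joint angles; "dq": joint speeds; "joint_torque": joint torques, N m; "eef_pos": TCP position; "tcp_rot": TCP orientation; "force": force on the tool from outside, world axes, zero at the start; "torque": the same for the moment, N m; "width": finger opening in m.
Only numpy, scipy, OpenCV 4.12 (cv2) and the standard library are available. Lean on these libraries where they do the work, as an engineer would, in place of code of your own. Each camera call takes 0.05 s, during which the arm holds its last target.

## Working session

There is one attempt and no reset: what is moved stays moved. The work goes in short steps, Python scripts to look and compute and a tool call to move; the robot and the scene stay as the last step left them, time stands still between calls to the robot, and variables do not carry over. Pictures are saved under pics/ and viewed, and the job is handed in when it is done.

Besides the shell and the picture viewer there is one more tool, called after "Call:" by a JSON object that holds its "name" and its "arguments", one argument or row to a line. step_arm: Moves the arm, as the interface text tells. Its arguments: {"type":"object","properties":{"motion":{"type":"array"},"gripper":{"type":"number"}},"required":["motion"]}

```bash
ls -la; mkdir -p pics
cat > h.py <<'E'
import numpy as np, cv2, json
from plant import robot, viewer
from scipy.spatial.transform import Rotation as R
def rot(q): return R.from_quat([q[1],q[2],q[3],q[0]]).as_matrix()
def cam(n):
    d=viewer.get_image(n); d['R']=rot(d['orientation']) if np.size(d['orientation'])==4 else np.array(d['orientation']); d['n']=n
    return d
def save(d,f): cv2.imwrite('pics/'+f+'.png',d['color'][:,:,::-1])
def ray(d,u,v):
    K=np.array(d['K']); x=(u-K[0,2])/K[0,0]; y=(v-K[1,2])/K[1,1]
    if d['n']=='wrist':
        r=np.hypot(x,y); s=np.sin(r)/r if r>1e-9 else 1; p=np.array([x*s,-y*s,-np.cos(r)])
    else: p=np.array([x,-y,-1.])
    return np.array(d['eye']),d['R']@p
def onz(d,u,v,z):
    e,r=ray(d,u,v); return e+r*(z-e[2])/r[2]
def pt(d,u,v):
    e,r=ray(d,u,v)
    z=float(d['depth'][int(round(v)),int(round(u))])
    p=d['R'].T@r
    return e+r*(z/-p[2])
def cloud(d):
    K=np.array(d['K']); v,u=np.mgrid[0:480,0:640]
    x=(u-K[0,2])/K[0,0]; y=(v-K[1,2])/K[1,1]
    if d['n']=='wrist':
        r=np.hypot(x,y)+1e-12; s=np.sin(r)/r; P=np.stack([x*s,-y*s,-np.cos(r)],-1); P=P/np.abs(P[...,2:])
    else: P=np.stack([x,-y,-np.ones_like(x)],-1)
    return np.array(d['eye'])+(P*d['depth'][...,None])@d['R'].T
def proj(d,p):
    c=d['R'].T@(np.array(p)-np.array(d['eye'])); K=np.array(d['K'])
    x,y,z=c[0],-c[1],-c[2]
    if d['n']=='wrist':
        r=np.hypot(x,y); t=np.arctan2(r,z); x,y=x/r*t,y/r*t
    else: x,y=x/z,y/z
    return K[0,0]*x+K[0,2],K[1,1]*y+K[1,2]
E
python3 - <<'E'
from h import *
for n in ['side','top','wrist']:
    d=cam(n); save(d,n+'0'); print(n,d['K'],d['eye'],d['orientation'],d.keys())
s=robot.state(); print(s)
E
```

```text
total 12
drwxr-xr-x  3 agent agent 4096 Dec  7 02:29 .
drwxr-xr-x 23 root  root  4096 Dec  7 02:29 ..
drwxr-xr-x  2 agent agent 4096 Dec  7 02:29 pics
side [[447.51659657   0.         319.58810438]
 [  0.         447.51659657 236.05760434]
 [  0.           0.           1.        ]] [ 0.46742717 -0.80417961  0.67107617] [ 0.88764554  0.46010151 -0.01158047 -0.01605881] dict_keys(['color', 'depth', 'K', 'eye', 'orientation', 'R', 'n'])
top [[541.57297214   0.         319.31704749]
 [  0.         541.57297214 231.50264034]
 [  0.           0.           1.        ]] [ 0.34114939 -0.01033795  1.6457288 ] [-0.70191262 -0.04254137  0.03635728  0.7100613 ] dict_keys(['color', 'depth', 'K', 'eye', 'orientation', 'R', 'n'])
wrist [[371.64829954   0.         316.41255783]
 [  0.         371.64829954 240.14998146]
 [  0.           0.           1.        ]] [0.07604518 0.64826912 0.38383468] [ 0.77487574 -0.10279617 -0.08125181  0.61838392] dict_keys(['color', 'depth', 'K', 'eye', 'orientation', 'R', 'n'])
{'time_s': 0.15, 'qpos': array([-1.0838129 ,  0.50164458, -0.42689403,  1.5511638 ,  0.22079327,
        1.13830623, -0.21030699]), 'dq': array([ 0.00065068, -0.0021524 , -0.00079602, -0.00153407,  0.00032762,
       -0.00030112, -0.00053838]), 'joint_torque': array([-6.91699708e-03, -5.67097235e+01, -5.82524210e+00, -2.79460394e+01,
       -6.86690840e-02,  2.64757080e-02,  7.58806777e-05]), 'eef_pos': array([0.14413055, 0.63331399, 0.24493395]), 'tcp_rot': array([-1.30623270e-04,  1.11619471e-01,  9.93750750e-01, -7.23348054e-04]), 'force': array([-0.1192237 ,  0.19965917, -0.12008119]), 'torque': array([0.03427576, 0.03377867, 0.04365216]), 'width': 0.09204918201267617}
```

View pics/side0.png

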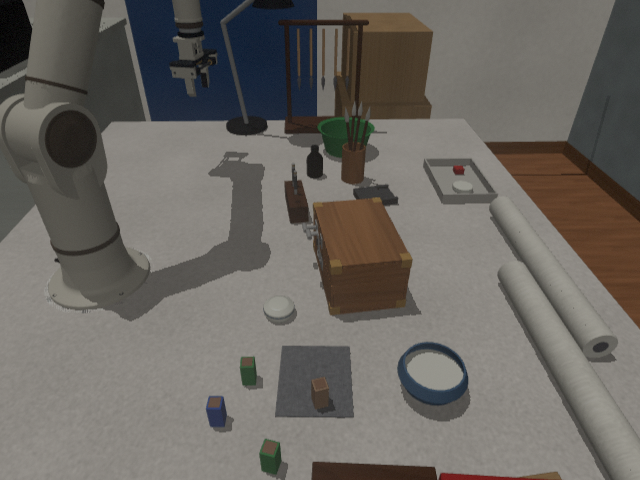

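View pics/top0.png

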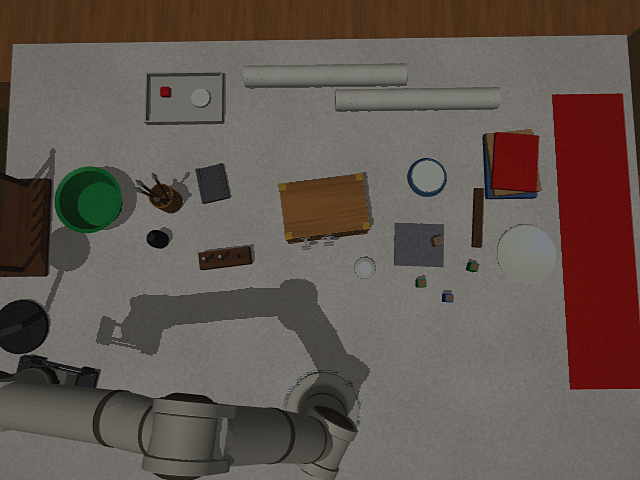

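View pics/wrist0.png

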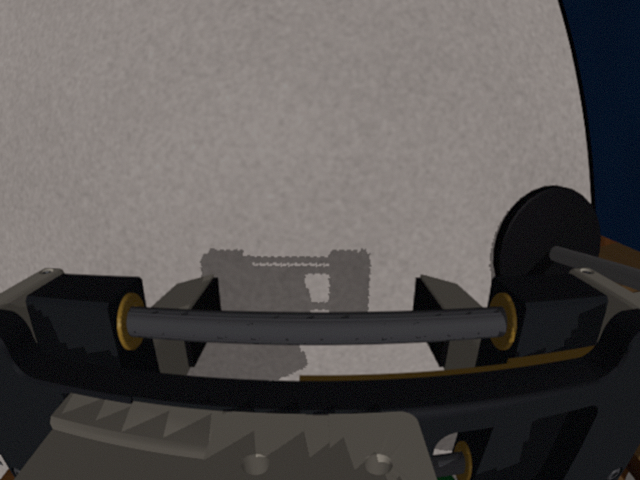

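The side and top views show the case (top ~325,208), the block (225,257), the mat with one brown seal (437,240), and green and blue look-alikes. I'll zoom in to find the gravers and edges.

Run:
```python
from h import *
d=cam('top'); t=d['color'][:,:,::-1]
a=cv2.resize(t[165:280,180:380],None,fx=4,fy=4,interpolation=cv2.INTER_CUBIC)
b=cv2.resize(t[210:310,380:490],None,fx=4,fy=4,interpolation=cv2.INTER_CUBIC)
cv2.imwrite('pics/t1.png',a);cv2.imwrite('pics/t2.png',b)
e=cam('side'); s=e['color'][:,:,::-1]
cv2.imwrite('pics/s1.png',cv2.resize(s[150:330,260:420],None,fx=4,fy=4,interpolation=cv2.INTER_CUBIC)[:600])
np.save('top.npy',d,allow_pickle=True)
C=cloud(d); print(C[240,437],C[208,325],C[300,250])
```

```text
[ 0.48992047 -0.34299803  0.05798917] [ 0.57754489 -0.01481289  0.13211094] [0.32026134 0.21384359 0.00553116]
```

View pics/t1.png

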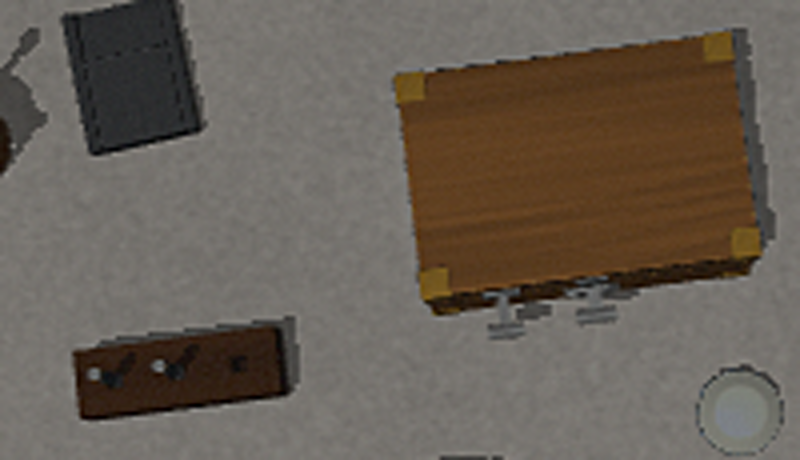

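View pics/t2.png

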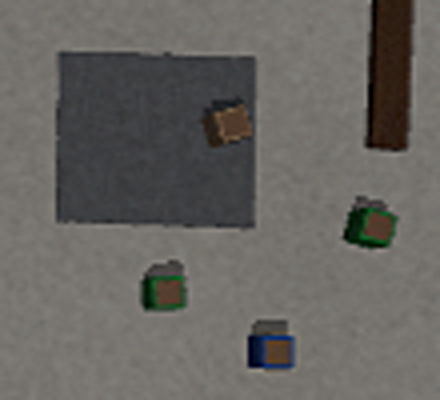

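View pics/s1.png

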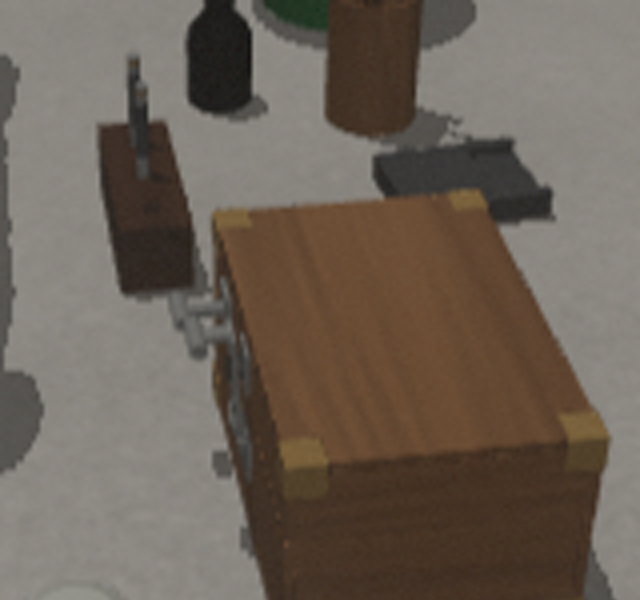

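Run:
```python
from h import *
d=np.load('top.npy',allow_pickle=True).item(); C=cloud(d)
hsv=cv2.cvtColor(d['color'],cv2.COLOR_RGB2HSV)
def rect(m,z,name):
    m=m.astype(np.uint8); m=cv2.morphologyEx(m,cv2.MORPH_CLOSE,np.ones((3,3)));m=cv2.morphologyEx(m,cv2.MORPH_OPEN,np.ones((3,3)))
    cs,_=cv2.findContours(m,cv2.RETR_EXTERNAL,cv2.CHAIN_APPROX_NONE); c=max(cs,key=cv2.contourArea)
    P=np.array([onz(d,u,v,z)[:2] for u,v in c[:,0]]).astype(np.float32)
    r=cv2.minAreaRect(P*1000); print(name,r, cv2.minAreaRect(c)); return r
v,u=np.mgrid[0:480,0:640]
reg=(u>265)&(u<385)&(v>165)&(v<250)
print('lidz',np.median(C[190:220,300:350,2]),'tablez',np.median(C[300:340,40:90,2]),np.median(C[350:380,420:480,2]))
rect(reg&(C[...,2]>.115),.13,'lid')
reg=(u>190)&(u<262)&(v>240)&(v<275)
print('block hsv',hsv[262,230],hsv[290,230]); print('blockz',np.median(C[255:262,230:236,2]))
rect(reg&(hsv[...,1]>80),.05,'block')
reg=(u>425)&(u<450)&(v>225)&(v<255)
print('seal',hsv[240,437],hsv[250,400]); rect(reg&(hsv[...,1]>60),.053,'seal'); rect(reg&(C[...,2]>.04),.053,'sealdepth')
rect((u>385)&(u<450)&(v>215)&(v<275)&(hsv[...,2]<100)&(hsv[...,1]<70),.003,'mat')
# height > 0.02 list
m=((C[...,2]>.09)&(u>190)&(u<262)&(v>240)&(v<275)); print(np.argwhere(m), C[m])
```

```text
lidz 0.13101183527019944 tablez 0.0011474477758014467 0.0006369451537355797
lid ((568.7363891601562, -13.86083984375), (194.06954956054688, 242.0668487548828), 6.7836127281188965) ((324.7640380859375, 211.4332275390625), (67.923095703125, 85.96638488769531), 82.60040283203125)
block hsv [ 14 191  48] [ 15  17 119]
blockz 0.05220791622821508
block ((445.53192138671875, 283.6180419921875), (52.56666946411133, 152.80709838867188), 6.467115879058838) ((224.46925354003906, 257.7538757324219), (17.736967086791992, 51.84651565551758), 82.87498474121094)
seal [ 13 121  80] [110  12  64]
seal ((488.255615234375, -341.748779296875), (25.27467918395996, 31.871814727783203), 16.50538444519043) ((436.2500305175781, 240.75), (8.538147926330566, 10.75174331665039), 71.56504821777344)
sealdepth ((487.403076171875, -346.815673828125), (23.805255889892578, 23.682968139648438), 89.31399536132812) ((438.0, 241.0), (8.0, 8.0), 90.0)
mat ((482.4242858886719, -298.2264099121094), (149.27342224121094, 131.20420837402344), 88.489990234375) ((418.5, 244.5), (43.0, 49.0), 90.0)
[[243 224]
 [243 238]
 [244 241]
[... 1169 characters left out ...]
 0.44501569  0.2803651   0.09103721]
 [ 0.44051146  0.33286193  0.12659905]
 [ 0.44107235  0.33207746  0.11752045]
 [ 0.44084974  0.32859717  0.12042263]
 [ 0.44075556  0.32556044  0.12136119]
 [ 0.44170429  0.32601565  0.10633455]
 [ 0.44228371  0.32519208  0.09695372]
 [ 0.44200327  0.28552365  0.09408644]
 [ 0.43860139  0.33331403  0.1118374 ]
 [ 0.43826032  0.32939087  0.11668836]
 [ 0.4390317   0.32934562  0.10402089]
 [ 0.34114939 -0.01033795  1.6457288 ]
 [ 0.34114939 -0.01033795  1.6457288 ]
 [ 0.43668152  0.33111683  0.0958187 ]
 [ 0.43669309  0.3284015   0.09509108]
 [ 0.34114939 -0.01033795  1.6457288 ]
 [ 0.34114939 -0.01033795  1.6457288 ]
 [ 0.34114939 -0.01033795  1.6457288 ]]
```

```bash
cat >> h.py <<'E'
def T():
    s=robot.state(); return np.array(s['eef_pos']),rot(s['tcp_rot']),s
def go(p,yaw=None):
    """delta in tool units (40mm) to world p, using yaw(deg) for tool-y dir if given (after twist); twist units"""
    q,M,s=T(); cur=np.degrees(np.arctan2(M[1,1],M[0,1]))
    tw=0
    if yaw is not None:
        tw=-((yaw-cur+180)%360-180); M=R.from_rotvec([0,0,np.radians(-tw)]).as_matrix()@M
    print('t',round(s['time_s'],2),'tcp',q.round(4),'yawY',round(cur,2),'F',s['force'].round(1),'w',round(s['width'],4),'| sum units',((M.T@(np.array(p)-q))/.04).round(3),'twist',round(tw/8,3))
E
python3 -c "
from h import *
go([.4,.3,.35],97)"
```

```text
t 0.25 tcp [0.1442 0.6335 0.2452] yawY 77.18 F [-0.5 -0.2 -0.4] w 0.0919 | sum units [-5.332 -9.057 -2.612] twist -2.477
```

Call:
{"name": "step_arm", "arguments": {
  "motion": [
    [[0, 0, -0.25], -0.25],
    [[0, 0, -0.25], -0.25],
    [[0, 0, -0.25], -0.25],
    [[0, 0, -0.25], -0.25],
    [[0, 0, -0.25], -0.25],
    [[0, 0, -0.25], -0.25],
    [[0, 0, -0.25], -0.25],
    [[0, 0, -0.25], -0.25],
    [[0, 0, -0.25], -0.25],
    [[0, 0, -0.25], -0.25]
  ]
}}

```text
time_s: 1.25
eef_pos: [0.1442, 0.6337, 0.346]
tcp_rot: [-0.0, -0.063, 0.998, -0.0]
force: [0.2, -0.1, -1.1]
width: 0.0917
```

```bash
python3 -c "
from h import *
go([.4,.3,.35],97)
go([.45,-.01,.33],97)"
```

```text
t 1.25 tcp [0.1442 0.6337 0.346 ] yawY 97.26 F [ 0.2 -0.1 -1.1] w 0.0917 | sum units [-5.33  -9.059 -0.099] twist 0.033
t 1.25 tcp [0.1442 0.6337 0.346 ] yawY 97.26 F [ 0.2 -0.1 -1.1] w 0.0917 | sum units [ -5.626 -16.903   0.403] twist 0.033
```

Call:
{"name": "step_arm", "arguments": {
  "motion": [
    [[-0.53, -0.9, 0], 0],
    [[-0.53, -0.9, 0], 0],
    [[-0.53, -0.9, 0], 0],
    [[-0.53, -0.9, 0], 0],
    [[-0.53, -0.9, 0], 0],
    [[-0.53, -0.9, 0], 0],
    [[-0.53, -0.9, 0], 0],
    [[-0.53, -0.9, 0], 0],
    [[-0.53, -0.9, 0], 0],
    [[-0.53, -0.9, 0], 0]
  ],
  "gripper": 0
}}

```text
time_s: 2.25
eef_pos: [0.4003, 0.3016, 0.3459]
tcp_rot: [0.0, -0.063, 0.998, 0.0]
force: [-0.3, 0.5, 0.1]
width: 0.0457
```

```bash
python3 -c "
from h import *
go([.45,-.01,.33],97); d=cam('wrist'); save(d,'w1')"
```

```text
t 2.25 tcp [0.4003 0.3016 0.3459] yawY 97.18 F [-0.3  0.5  0.1] w 0.0457 | sum units [-0.284 -7.883  0.396] twist 0.023
```

View pics/w1.png

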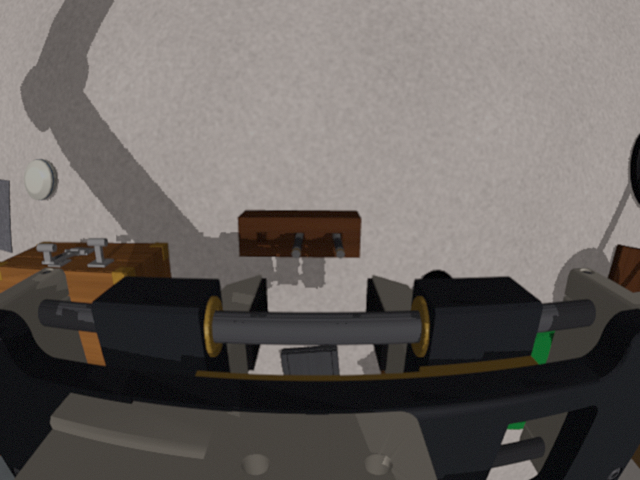

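The wrist view shows the block at (300,235), with gravers in the two +y holes (297,243 and 338,243), and the case front at the left. Next I'll move over the hasp.

Call:
{"name": "step_arm", "arguments": {
  "motion": [
    [[0, -0.8, 0.05], 0],
    [[0, -0.8, 0.05], 0],
    [[0, -0.8, 0.05], 0],
    [[0, -0.8, 0.05], 0],
    [[0, -0.8, 0.05], 0],
    [[0, -0.8, 0.05], 0],
    [[0, -0.8, 0.05], 0],
    [[0, -0.8, 0.05], 0],
    [[0, -0.8, 0.05], 0],
    [[0, -0.7, 0.05], 0]
  ]
}}

```text
time_s: 3.3
eef_pos: [0.439, -0.0119, 0.3258]
tcp_rot: [0.0, -0.062, 0.998, -0.0]
force: [1.1, 0.4, 0.2]
width: 0.0462
```

```bash
python3 -c "
from h import *
go([.45,-.01,.33],97); d=cam('wrist'); save(d,'w2'); np.save('w2.npy',d,allow_pickle=True)"
```

```text
t 3.3 tcp [ 0.439  -0.0119  0.3258] yawY 97.14 F [1.1 0.4 0.2] w 0.0462 | sum units [-0.279  0.014 -0.106] twist 0.018
```

View pics/w2.png

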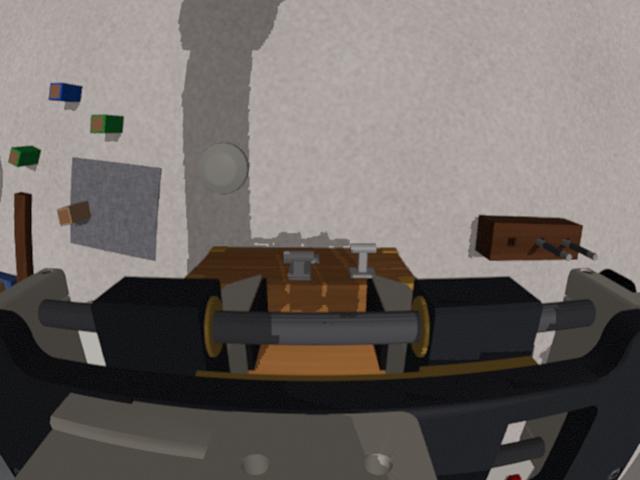

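Run:
```python
from h import *
d=np.load('w2.npy',allow_pickle=True).item(); 
a=d['color'][225:300,180:430,::-1]; cv2.imwrite('pics/w2z.png',cv2.resize(a,None,fx=3.2,fy=3.2,interpolation=cv2.INTER_CUBIC))
C=cloud(d)
for u,v in [(300,255),(290,255),(312,255),(363,246),(353,246),(373,246),(300,290),(320,270)]: print(u,v,C[v,u].round(4))
```

```text
300 255 [ 0.4752 -0.0234  0.1307]
290 255 [ 0.4766 -0.0328  0.1302]
312 255 [ 0.4742 -0.0122  0.1295]
363 246 [0.4669 0.0391 0.1018]
353 246 [0.4678 0.0287 0.1031]
373 246 [0.4654 0.0492 0.1028]
300 290 [ 0.5108 -0.0195  0.1306]
320 270 [ 0.502  -0.0006  0.0903]
```

View pics/w2z.png

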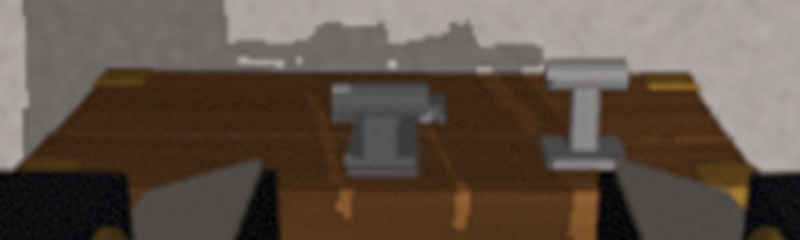

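Run:
```python
from h import *
d=np.load('w2.npy',allow_pickle=True).item(); C=cloud(d)
h=onz(d,299,257,.127); p=onz(d,363.4,247.8,.098); print(h,p)
# lid front edge: points
m=(C[...,2]>.125)&(C[...,2]<.137); v,u=np.mgrid[0:480,0:640]
for uu in (275,300,320,340,365):
    c=C[225:330,uu]; vv=np.where((c[:,2]>.124)&(c[:,2]<.138)&(c[:,0]>.485))[0]; print(uu,C[225+vv[:3],uu].round(4).tolist())
t=np.load('top.npy',allow_pickle=True).item()
# lid top corners in top view from crop
for (a,b) in [(395,75),(736,30),(761,257),(423,297)]: print(onz(t,180+(a-1.5)/4,165+(b-1.5)/4,.13).round(4))
```

```text
[ 0.47849875 -0.0241749   0.127     ] [0.46976883 0.04044328 0.098     ]
275 [[0.5075, -0.0448, 0.1259], [0.5072, -0.0445, 0.1292], [0.5079, -0.0443, 0.1301]]
300 [[0.4853, -0.0224, 0.1274], [0.4859, -0.0223, 0.1284], [0.4874, -0.0222, 0.127]]
320 [[0.5036, -0.0007, 0.124], [0.503, -0.0008, 0.1283], [0.5031, -0.0009, 0.1307]]
340 [[0.5002, 0.0187, 0.124], [0.4999, 0.0185, 0.1275], [0.5007, 0.0185, 0.1281]]
365 [[0.4976, 0.0432, 0.1261], [0.4971, 0.0426, 0.13], [0.498, 0.0427, 0.1306]]
[0.6504 0.117  0.13  ]
[ 0.6799 -0.1261  0.13  ]
[ 0.5169 -0.1404  0.13  ]
[0.4914 0.0977 0.13  ]
```

```bash
cat >> h.py <<'E'
CC=np.array([.585,-.0128]); YAW=np.radians(6.6)
CX=np.array([np.cos(YAW),np.sin(YAW)]); CY=np.array([-np.sin(YAW),np.cos(YAW)])
def case(x,y,z):
    p=CC+CX*x+CY*y; return np.array([p[0],p[1],z])
E
python3 -c "
from h import *
go([.4755,-.0245,.19],96.6)
go([.4755,-.0245,.134],96.6)"
```

```text
t 3.35 tcp [ 0.4392 -0.0168  0.3254] yawY 96.84 F [ 1.2 -3.5  1. ] w 0.0459 | sum units [-0.881 -0.286  3.387] twist 0.03
t 3.35 tcp [ 0.4392 -0.0168  0.3254] yawY 96.84 F [ 1.2 -3.5  1. ] w 0.0459 | sum units [-0.881 -0.283  4.787] twist 0.03
```

Call:
{"name": "step_arm", "arguments": {
  "motion": [
    [[-0.15, 0, 0.4], 0],
    [[-0.15, 0, 0.4], 0],
    [[-0.15, 0, 0.4], 0],
    [[-0.15, 0, 0.4], 0],
    [[-0.15, 0, 0.4], 0],
    [[-0.15, 0, 0.4], 0.03],
    [[0, 0, 0.4], 0],
    [[0, 0, 0.4], 0],
    [[0, 0, 0], 0],
    [[0, 0, 0], 0]
  ]
}}

```text
time_s: 4.35
eef_pos: [0.4747, -0.0056, 0.1978]
tcp_rot: [-0.0, -0.061, 0.998, 0.0]
force: [-0.1, 0.7, 0.3]
width: 0.0457
```

```bash
python3 -c "
from h import *
go([.4755,-.0245,.134],96.6);d=cam('wrist'); save(d,'w3')"
```

```text
t 4.35 tcp [ 0.4747 -0.0056  0.1978] yawY 96.95 F [-0.1  0.7  0.3] w 0.0457 | sum units [ 0.033 -0.471  1.596] twist 0.044
```

View pics/w3.png

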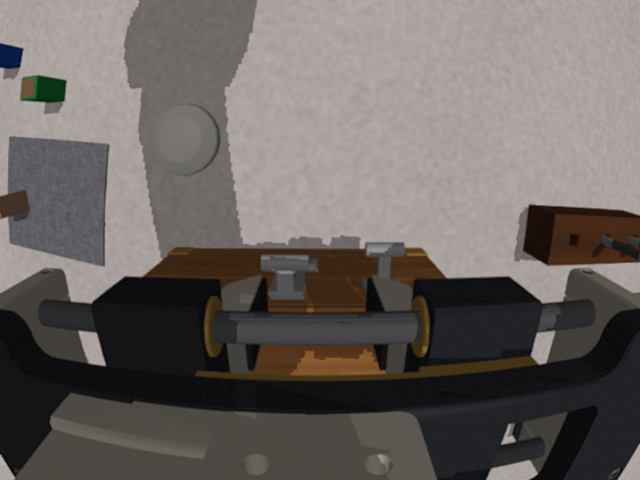

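Run:
```python
from h import *
i=cv2.imread('pics/w3.png'); cv2.imwrite('pics/w3z.png',cv2.resize(i[230:310,220:440],None,fx=3.6,fy=3.6,interpolation=cv2.INTER_CUBIC))
d=cam('wrist')
for u in (286,): print(onz(d,u,262,.127), pt(d,u,262))
```

```text
[ 0.47765697 -0.0242171   0.127     ] [ 0.47666065 -0.02408733  0.12991052]
```

View pics/w3z.png

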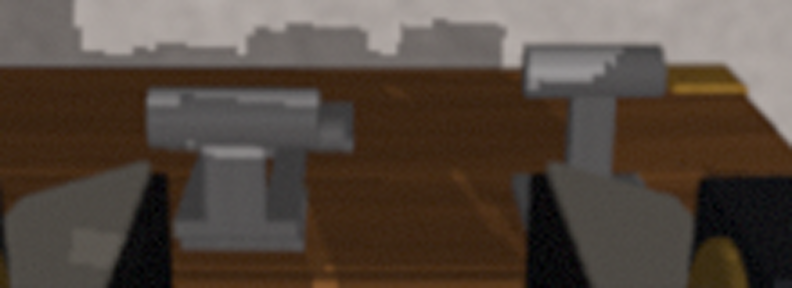

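Call:
{"name": "step_arm", "arguments": {
  "motion": [
    [[0, -0.25, 0], 0.04],
    [[0, -0.24, 0], 0],
    [[0, 0, 0], 0],
    [[0, 0, 0.3], 0],
    [[0, 0, 0.4], 0],
    [[0, 0, 0.4], 0],
    [[0, 0, 0.3], 0],
    [[0, 0, 0.15], 0],
    [[0, 0, 0], 0],
    [[0, 0, 0], 0]
  ]
}}

```text
time_s: 5.45
eef_pos: [0.4773, -0.0253, 0.1359]
tcp_rot: [0.0, -0.058, 0.998, 0.0]
force: [-0.5, 0.3, -0.5]
width: 0.0458
```

```bash
python3 -c "
from h import *
go([.4758,-.025,.134],96.6);d=cam('wrist'); save(d,'w4');d=cam('side'); cv2.imwrite('pics/s4.png',cv2.resize(d['color'][150:330,240:440,::-1],None,fx=3.3,fy=3.3,interpolation=2))"
```

```text
t 5.45 tcp [ 0.4773 -0.0253  0.1359] yawY 96.63 F [-0.5  0.3 -0.5] w 0.0458 | sum units [0.037 0.012 0.046] twist 0.003
```

View pics/w4.png

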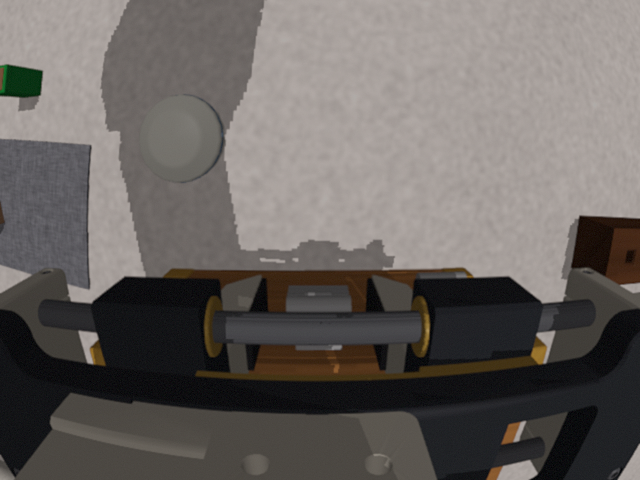

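View pics/s4.png

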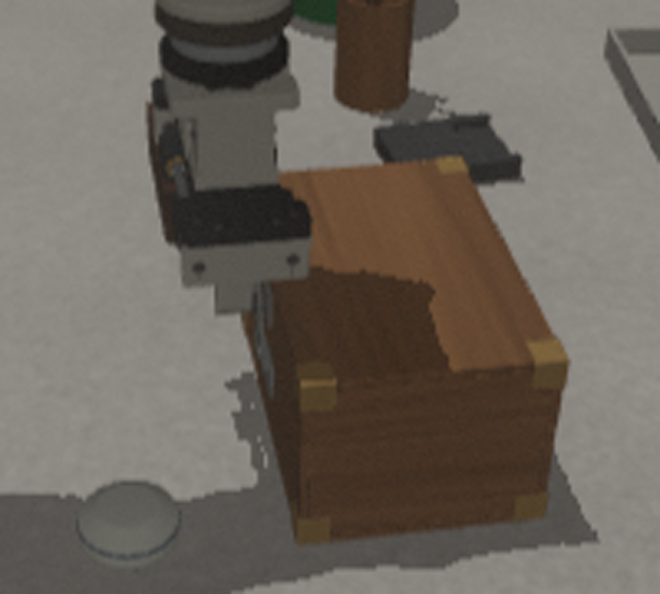

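Call:
{"name": "step_arm", "arguments": {
  "motion": [
    [[0, 0, 0], 0],
    [[0, 0, 0], 0],
    [[0, 0, 0], 0],
    [[0, 0, 0], 0],
    [[0, 0, 0], 0],
    [[0.18, 0, 0.07], 0],
    [[0.18, 0, 0.12], 0],
    [[0.18, 0, 0.15], 0],
    [[0.17, 0, 0.19], 0],
    [[0, 0, 0], 0]
  ],
  "gripper": -1
}}

```text
time_s: 6.55
eef_pos: [0.4481, -0.0282, 0.1135]
tcp_rot: [0.0, -0.058, 0.998, 0.0]
force: [2.0, 4.5, 0.1]
width: 0.0273
```

Call:
{"name": "step_arm", "arguments": {
  "motion": [
    [[0.13, 0, 0.2], 0],
    [[0.11, 0, 0.23], 0],
    [[0.05, 0, 0.16], 0],
    [[0.03, 0, 0.16], 0],
    [[0.02, 0, 0.17], 0],
    [[0, 0, 0.16], 0],
    [[0, 0, 0.16], 0],
    [[0, 0, 0], 0],
    [[0, 0, 0], 0],
    [[0, 0, 0], 0]
  ],
  "gripper": -1
}}

```text
time_s: 7.55
eef_pos: [0.4354, -0.0297, 0.0644]
tcp_rot: [0.0, -0.058, 0.998, 0.0]
force: [0.6, 6.1, 1.4]
width: 0.0274
```

```bash
python3 -c "
from h import *
go([.4758,-.025,.134],96.6);d=cam('wrist'); save(d,'w5');d=cam('side'); cv2.imwrite('pics/s5.png',cv2.resize(d['color'][150:330,240:440,::-1],None,fx=3.3,fy=3.3,interpolation=2))"
```

```text
t 7.55 tcp [ 0.4354 -0.0297  0.0644] yawY 96.66 F [0.6 6.1 1.4] w 0.0274 | sum units [-1.019  0.002 -1.739] twist 0.008
```

View pics/w5.png

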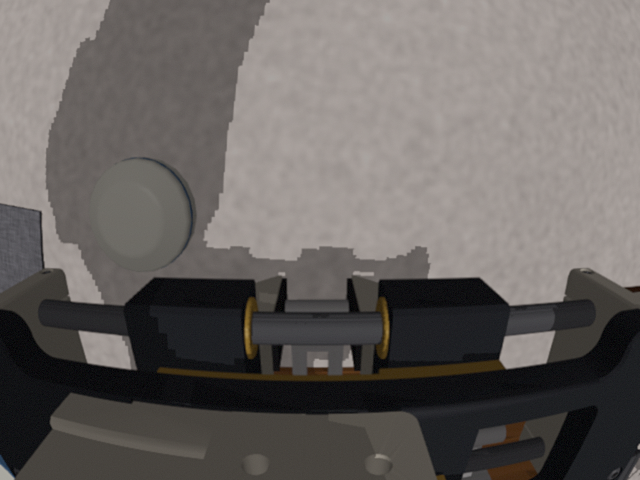

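View pics/s5.png

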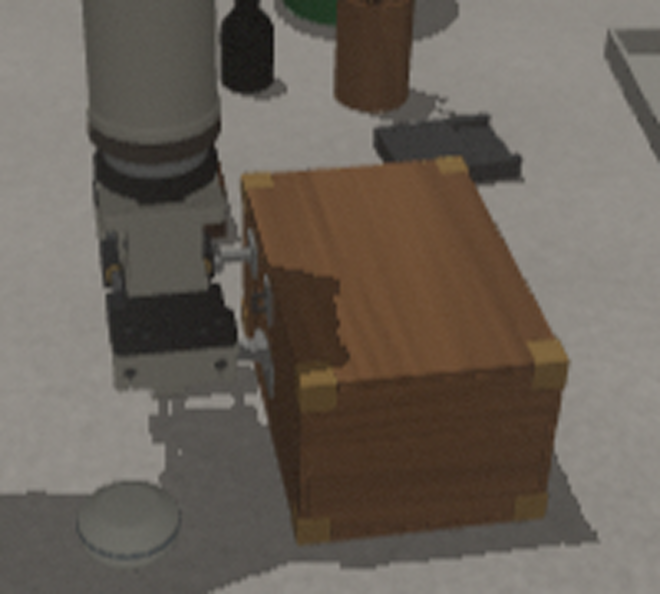

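Call:
{"name": "step_arm", "arguments": {
  "motion": [
    [[0.02, 0, 0.1], 0],
    [[0, 0, 0.1], 0],
    [[0, 0, 0], 0],
    [[0, 0, 0], 0],
    [[0, 0, 0], 0],
    [[0, 0, 0], 0],
    [[0, 0, 0], 0],
    [[0, 0, 0], 0],
    [[0, 0, 0], 0],
    [[0, 0, 0], 0]
  ]
}}

```text
time_s: 8.65
eef_pos: [0.4364, -0.0296, 0.0576]
tcp_rot: [0.002, -0.058, 0.998, 0.0]
force: [1.5, 5.8, 10.0]
width: 0.0275
```

Call:
{"name": "step_arm", "arguments": {
  "motion": [
    [[0, 0, 0], 0],
    [[0, 0, 0], 0],
    [[0, 0, 0], 0],
    [[0.03, 0, -0.2], 0],
    [[0.03, 0, -0.5], 0],
    [[0, 0, -0.5], 0],
    [[0, 0, -0.5], 0],
    [[0, 0, -0.6], 0],
    [[0, 0, 0], 0],
    [[0, 0, 0], 0]
  ],
  "gripper": 0
}}

```text
time_s: 9.65
eef_pos: [0.4323, -0.0309, 0.1494]
tcp_rot: [0.001, -0.058, 0.998, -0.0]
force: [-0.0, 0.7, -0.1]
width: 0.046
```

```bash
python3 -c "
from h import *
go(case(-109.5e-3,65e-3,.15),96.6);go(case(-109.5e-3,65e-3,.101),96.6);d=cam('wrist'); save(d,'w6');d=cam('side'); cv2.imwrite('pics/s6.png',cv2.resize(d['color'][150:330,240:440,::-1],None,fx=3.3,fy=3.3,interpolation=2))"
```

```text
t 9.65 tcp [ 0.4323 -0.0309  0.1494] yawY 96.6 F [-0.   0.7 -0.1] w 0.046 | sum units [-1.108  1.635 -0.015] twist -0.0
t 9.65 tcp [ 0.4323 -0.0309  0.1494] yawY 96.6 F [-0.   0.7 -0.1] w 0.046 | sum units [-1.106  1.635  1.21 ] twist -0.0
```

View pics/w6.png

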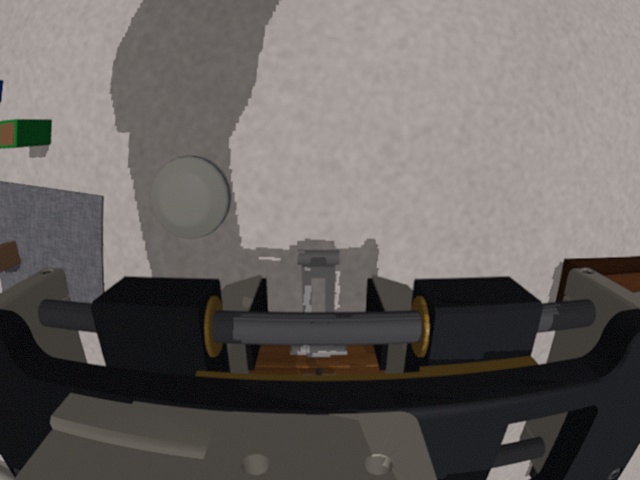

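View pics/s6.png

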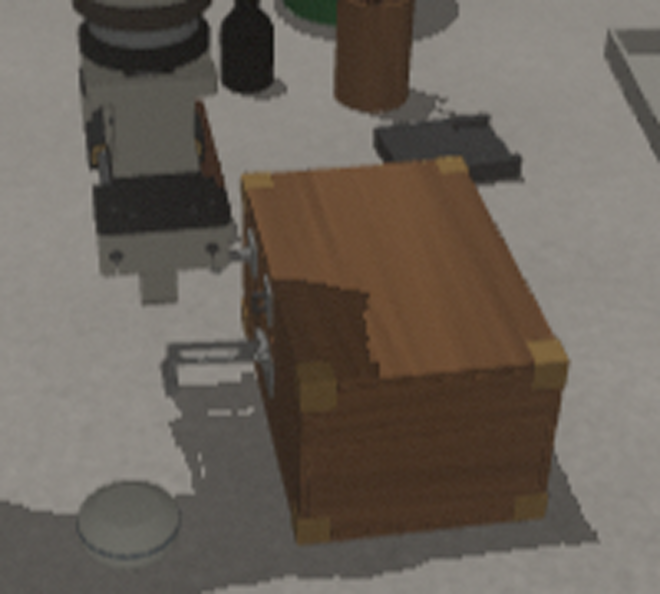

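Call:
{"name": "step_arm", "arguments": {
  "motion": [
    [[-0.2, 0.3, 0], 0],
    [[-0.2, 0.3, 0], 0],
    [[-0.2, 0.3, 0], 0],
    [[-0.2, 0.3, 0], 0],
    [[-0.2, 0.3, 0], 0],
    [[-0.1, 0.14, 0], 0],
    [[0, 0, 0], 0],
    [[0, 0, 0], 0],
    [[0, 0, 0], 0],
    [[0, 0, 0], 0]
  ]
}}

```text
time_s: 10.75
eef_pos: [0.4681, 0.039, 0.1489]
tcp_rot: [-0.0, -0.057, 0.998, -0.0]
force: [0.6, -0.3, 1.1]
width: 0.0456
```

```bash
python3 -c "
from h import *
go(case(-109.5e-3,65e-3,.101),96.6);d=cam('wrist'); save(d,'w7')
p=onz(d,320,258,.098);print(p)
"
```

```text
t 10.75 tcp [0.4681 0.039  0.1489] yawY 96.56 F [ 0.6 -0.3  1.1] w 0.0456 | sum units [-0.018  0.003  1.198] twist -0.005
[0.45904556 0.03931923 0.098     ]
```

View pics/w7.png

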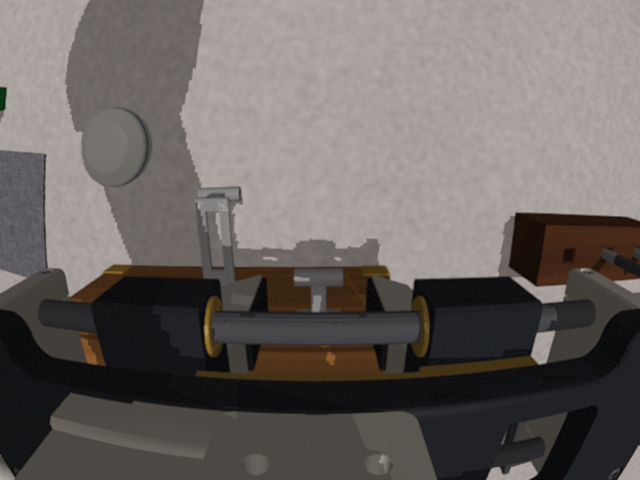

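Call:
{"name": "step_arm", "arguments": {
  "motion": [
    [[0, 0, 0.3], 0],
    [[0, 0, 0.3], 0],
    [[0, 0, 0.3], 0],
    [[0, 0, 0.3], 0],
    [[0, 0, 0], 0],
    [[0, 0, 0], 0],
    [[0, 0, 0], 0],
    [[0, 0, 0], 0],
    [[0, 0, 0], 0],
    [[0, 0, 0], 0]
  ]
}}

```text
time_s: 11.8
eef_pos: [0.4686, 0.0397, 0.1013]
tcp_rot: [0.0, -0.058, 0.998, 0.0]
force: [-0.5, -1.1, -0.4]
width: 0.0461
```

Call:
{"name": "step_arm", "arguments": {
  "motion": [
    [[0, 0, 0], 0],
    [[0, 0, 0], 0],
    [[0, 0, 0], 0],
    [[0, 0, 0], 0],
    [[0, 0, 0], 0],
    [[0, 0, 0], 0],
    [[0, 0, 0], 0],
    [[0, 0, 0], 0],
    [[0, 0, 0], 0],
    [[0, 0, 0], 0]
  ],
  "gripper": -1
}}

```text
time_s: 12.8
eef_pos: [0.4683, 0.0399, 0.1009]
tcp_rot: [-0.0, -0.058, 0.998, 0.0]
force: [0.5, 1.5, 0.8]
width: 0.0253
```

```bash
python3 -c "
from h import *
go(case(-109.5e-3,65e-3,.101),96.6)
p=lambda t:np.array([-188*np.cos(t)+18*np.sin(t),188*np.sin(t)+18*np.cos(t)])
for i in range(20): a=p(.08*i);b=p(.08*i+.08);print(round(.08*i+.08,2),(-(b-a)/40).round(2))
"
```

```text
t 12.8 tcp [0.4683 0.0399 0.1009] yawY 96.63 F [0.5 1.5 0.8] w 0.0253 | sum units [-0.009 -0.018 -0.002] twist 0.004
0.08 [-0.05 -0.37]
0.16 [-0.08 -0.37]
0.24 [-0.11 -0.36]
0.32 [-0.14 -0.35]
0.4 [-0.17 -0.34]
0.48 [-0.19 -0.32]
0.56 [-0.22 -0.31]
0.64 [-0.24 -0.29]
0.72 [-0.26 -0.27]
0.8 [-0.29 -0.25]
0.88 [-0.3  -0.22]
0.96 [-0.32 -0.2 ]
1.04 [-0.34 -0.17]
1.12 [-0.35 -0.15]
1.2 [-0.36 -0.12]
1.28 [-0.37 -0.09]
1.36 [-0.37 -0.06]
1.44 [-0.38 -0.03]
1.52 [-0.38  0.  ]
1.6 [-0.38  0.03]
```

Call:
{"name": "step_arm", "arguments": {
  "motion": [
    [[-0.05, 0, -0.37], 0],
    [[-0.08, 0, -0.37], 0],
    [[-0.11, 0, -0.36], 0],
    [[-0.14, 0, -0.35], 0],
    [[-0.17, 0, -0.34], 0],
    [[-0.19, 0, -0.32], 0],
    [[-0.22, 0, -0.31], 0],
    [[-0.24, 0, -0.29], 0],
    [[0, 0, 0], 0],
    [[0, 0, 0], 0]
  ]
}}

```text
time_s: 13.8
eef_pos: [0.5151, 0.0454, 0.2091]
tcp_rot: [-0.001, -0.058, 0.998, 0.0]
force: [-4.8, 2.3, 4.6]
width: 0.0251
```

```bash
python3 -c "
from h import *
p=lambda t:np.array([-188*np.cos(t)+18*np.sin(t),188*np.sin(t)+18*np.cos(t)])
a=p(.64)/1000;go(case(.08-.0015+a[0],65e-3,.083+a[1]),96.6);d=cam('side'); save(d,'s8')"
```

```text
t 13.8 tcp [0.5151 0.0454 0.2091] yawY 96.63 F [-4.8  2.3  4.6] w 0.0251 | sum units [-0.029 -0.022 -0.015] twist 0.004
```

View pics/s8.png

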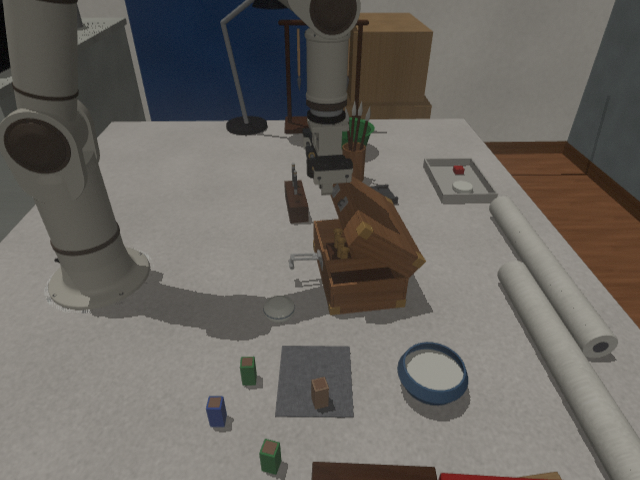

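The lid is opening in the grip (side view, lid ~370,220) and following the arc exactly. I'll keep going.

Call:
{"name": "step_arm", "arguments": {
  "motion": [
    [[-0.26, 0, -0.27], 0],
    [[-0.29, 0, -0.25], 0],
    [[-0.3, 0, -0.22], 0],
    [[-0.32, 0, -0.2], 0],
    [[-0.34, 0, -0.17], 0],
    [[-0.35, 0, -0.15], 0],
    [[-0.36, 0, -0.12], 0],
    [[-0.37, 0, -0.09], 0],
    [[0, 0, 0], 0],
    [[0, 0, 0], 0]
  ]
}}

```text
time_s: 14.85
eef_pos: [0.6201, 0.058, 0.2685]
tcp_rot: [0.002, -0.058, 0.998, 0.001]
force: [0.7, 3.3, 4.5]
width: 0.0249
```

Call:
{"name": "step_arm", "arguments": {
  "motion": [
    [[-0.37, 0, -0.06], 0],
    [[-0.38, 0, -0.03], 0],
    [[-0.38, 0, 0], 0],
    [[-0.2, 0, 0.01], 0],
    [[0, 0, 0], 0],
    [[0, 0, 0], 0],
    [[0, 0, 0], 0],
    [[0, 0, 0], 0],
    [[0, 0, 0], 0],
    [[0, 0, 0], 0]
  ]
}}

```text
time_s: 15.85
eef_pos: [0.6718, 0.0641, 0.2714]
tcp_rot: [0.001, -0.058, 0.998, 0.001]
force: [2.4, 5.5, 2.9]
width: 0.0252
```

```bash
python3 -c "
from h import *
p=lambda t:np.array([-188*np.cos(t)+18*np.sin(t),188*np.sin(t)+18*np.cos(t)])
a=p(1.57)/1000;go(case(.08-.0015+a[0],65e-3,.083+a[1]),96.6);d=cam('side'); save(d,'s9')"
```

```text
t 15.85 tcp [0.6718 0.0641 0.2714] yawY 96.66 F [2.4 5.5 2.9] w 0.0252 | sum units [-0.033 -0.036  0.009] twist 0.007
```

View pics/s9.png

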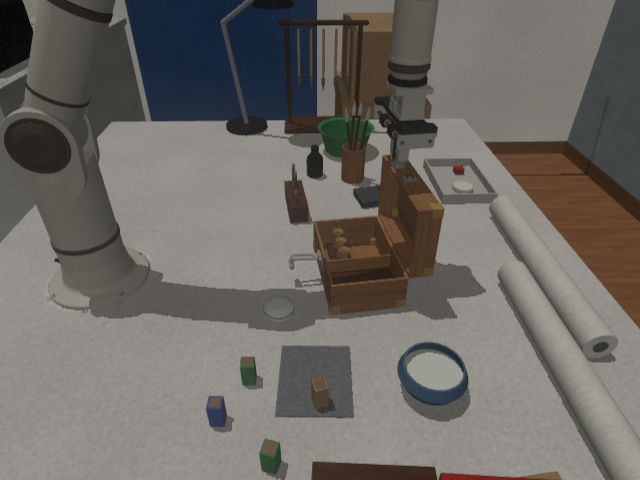

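Call:
{"name": "step_arm", "arguments": {
  "motion": [
    [[0, 0, 0], 0],
    [[0, 0, 0], 0],
    [[0, 0, 0], 0],
    [[0, 0, 0], 0],
    [[0, 0, -0.3], 0],
    [[0, 0, -0.5], 0],
    [[0, 0, -0.6], 0],
    [[0, 0, -0.6], 0],
    [[0, 0, 0], 0],
    [[0, 0, 0], 0]
  ],
  "gripper": 0
}}

```text
time_s: 16.9
eef_pos: [0.6721, 0.0631, 0.3524]
tcp_rot: [0.001, -0.058, 0.998, -0.0]
force: [0.3, -0.4, -0.7]
width: 0.0461
```

Call:
{"name": "step_arm", "arguments": {
  "motion": [
    [[0.4, -0.1, 0], 0],
    [[0.4, -0.1, 0], 0],
    [[0.4, 0, 0], 0],
    [[0.4, 0, 0], 0],
    [[0.1, 0, 0], 0],
    [[0, 0, 0], 0],
    [[0, 0, 0], 0],
    [[0, 0, 0], 0],
    [[0, 0, 0], 0],
    [[0, 0, 0], 0]
  ]
}}

```text
time_s: 17.9
eef_pos: [0.6054, 0.0475, 0.351]
tcp_rot: [-0.0, -0.058, 0.998, 0.0]
force: [0.3, -0.1, -0.2]
width: 0.0458
```

```bash
python3 -c "
from h import *
go(case(0,0.05,.3),96.6);d=cam('wrist'); save(d,'w10');np.save('w10.npy',d,allow_pickle=True);d=cam('top');save(d,'t10')
cv2.imwrite('pics/t10z.png',cv2.resize(d['color'][165:280,180:380,::-1],None,fx=4,fy=4,interpolation=2))"
```

```text
t 17.9 tcp [0.6054 0.0475 0.351 ] yawY 96.62 F [ 0.3 -0.1 -0.2] w 0.0458 | sum units [ 0.68  -0.189  1.276] twist 0.003
```

View pics/w10.png

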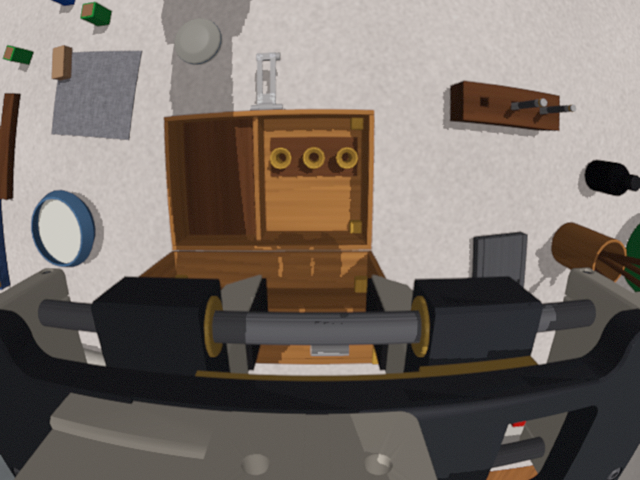

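View pics/t10z.png

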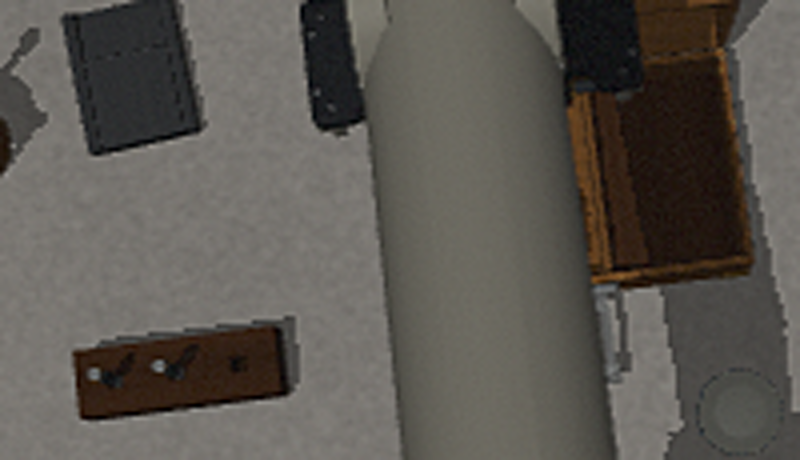

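Run:
```python
from h import *
d=np.load('w10.npy',allow_pickle=True).item()
i=np.ascontiguousarray(d['color'][:,:,::-1]); 
g=cv2.resize(i[130:190,250:380],None,fx=6,fy=6,interpolation=2); 
g2=cv2.resize(i[70:140,440:590],None,fx=5,fy=5,interpolation=2); cv2.imwrite('pics/w10z.png',g);cv2.imwrite('pics/w10g.png',g2)
for u,v in [(281,158),(314,157.5),(347,157.5)]:
    p=onz(d,u,v,.064); q=p[:2]-CC; print(p.round(4),'case',(q@CX).round(4),(q@CY).round(4))
```

```text
[0.558 0.001 0.064] case -0.0252 0.0168
[0.5534 0.0384 0.064 ] case -0.0255 0.0545
[0.5488 0.0757 0.064 ] case -0.0258 0.0921
```

View pics/w10z.png

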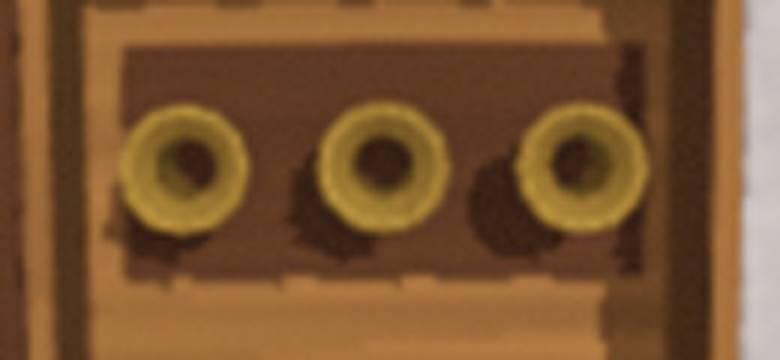

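View pics/w10g.png

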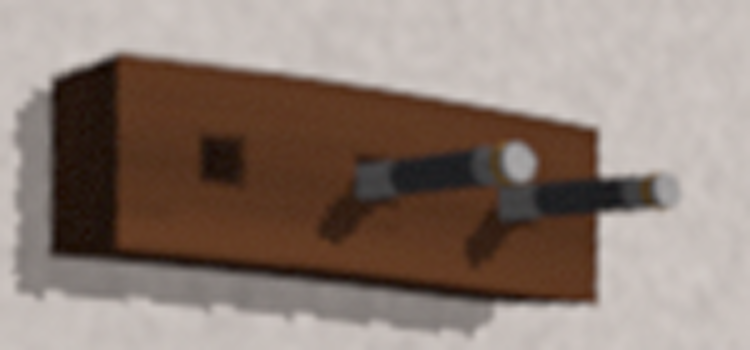

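Run:
```python
from h import *
d=np.load('w10.npy',allow_pickle=True).item();t=np.load('top.npy',allow_pickle=True).item()
for (u,v),(a,b) in zip([(543.6,102.2),(572.6,108.2)],[(159,366),(95,374)]):
    print(onz(d,u,v,.118).round(4), onz(t,180+(a-1.5)/4,165+(b-1.5)/4,.118).round(4), pt(d,u,v))
for a,b in [(372,180),(517,204)]: print('emerge',onz(d,440+a/5,70+b/5,.05).round(4))
print('hole',onz(d,440+222/5,70+160/5,.05).round(4), onz(t,180+(238-1.5)/4,165+(363-1.5)/4,.05).round(4))
go([.445,.2835,.24],96.5)
```

```text
[0.4466 0.2857 0.118 ] [0.4458 0.2856 0.118 ] [0.44646022 0.28600772 0.11752526]
[0.4421 0.33   0.118 ] [0.4407 0.3309 0.118 ] [0.44206429 0.32999095 0.11799755]
emerge [0.447  0.2848 0.05  ]
emerge [0.442  0.3319 0.05  ]
hole [0.4521 0.2404 0.05  ] [0.452  0.2404 0.05  ]
t 18.0 tcp [0.6053 0.0475 0.3511] yawY 96.62 F [-0.2 -0.4  0.7] w 0.0458 | sum units [3.312 6.315 2.779] twist 0.015
```

Call:
{"name": "step_arm", "arguments": {
  "motion": [
    [[0.4, 0.75, 0.15], 0],
    [[0.4, 0.75, 0.25], 0],
    [[0.4, 0.75, 0.25], 0],
    [[0.4, 0.75, 0.25], 0],
    [[0.4, 0.75, 0.25], 0],
    [[0.4, 0.75, 0.25], 0],
    [[0.4, 0.75, 0.25], 0],
    [[0.4, 0.75, 0.25], 0],
    [[0.05, 0.36, 0.25], 0],
    [[0, 0, 0], 0]
  ],
  "gripper": -0.3
}}

```text
time_s: 19.0
eef_pos: [0.4445, 0.2874, 0.2642]
tcp_rot: [-0.001, -0.06, 0.998, 0.0]
force: [-0.2, -0.3, -0.0]
width: 0.0319
```

Call:
{"name": "step_arm", "arguments": {
  "motion": [
    [[0, 0, 0], 0],
    [[0, 0, 0], 0],
    [[0, 0, 0], 0],
    [[0, 0, 0], 0],
    [[0, 0, 0], 0],
    [[0, 0, 0], 0],
    [[0, 0, 0], 0],
    [[0, 0, 0], 0],
    [[0, 0, 0], 0],
    [[0, 0, 0], 0]
  ]
}}

```text
time_s: 20.0
eef_pos: [0.4466, 0.2852, 0.2653]
tcp_rot: [-0.0, -0.058, 0.998, 0.0]
force: [0.3, 0.7, -0.4]
width: 0.0321
```

```bash
python3 -c "
from h import *
go([.446,.2857,.1],96.5);d=cam('wrist'); save(d,'w11')"
```

```text
t 20.0 tcp [0.4466 0.2852 0.2653] yawY 96.62 F [ 0.3  0.7 -0.4] w 0.0321 | sum units [0.014 0.014 4.132] twist 0.015
```

View pics/w11.png

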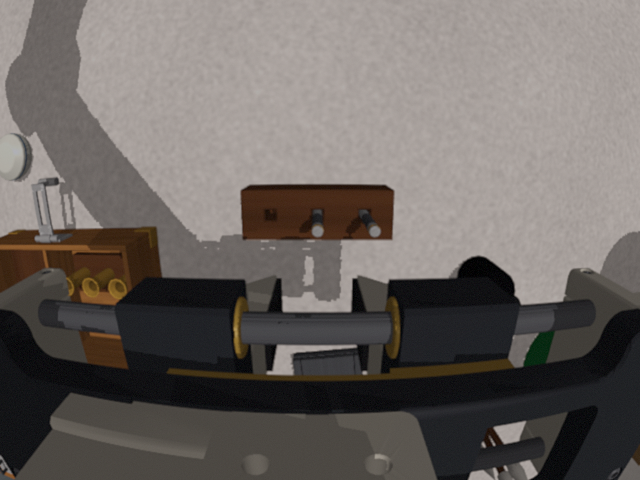

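Call:
{"name": "step_arm", "arguments": {
  "motion": [
    [[0, 0, 0.5], 0],
    [[0, 0, 0.6], 0],
    [[0, 0, 0.6], 0],
    [[0, 0, 0.6], 0],
    [[0, 0, 0.6], 0],
    [[0, 0, 0.5], 0],
    [[0, 0, 0.4], 0],
    [[0, 0, 0.33], 0],
    [[0, 0, 0], 0],
    [[0, 0, 0], 0]
  ]
}}

```text
time_s: 21.05
eef_pos: [0.4468, 0.2853, 0.1003]
tcp_rot: [-0.0, -0.058, 0.998, 0.0]
force: [-0.4, 0.5, -0.5]
width: 0.0318
```

Call:
{"name": "step_arm", "arguments": {
  "motion": [
    [[0, 0, 0], 0],
    [[0, 0, 0], 0],
    [[0, 0, 0], 0],
    [[0, 0, 0], 0],
    [[0, 0, 0], 0],
    [[0, 0, 0], 0],
    [[0, 0, 0], 0],
    [[0, 0, 0], 0],
    [[0, 0, 0], 0],
    [[0, 0, 0], 0]
  ],
  "gripper": -1
}}

```text
time_s: 22.05
eef_pos: [0.4471, 0.2855, 0.1006]
tcp_rot: [0.0, -0.058, 0.998, 0.0]
force: [-0.3, -0.9, 5.7]
width: 0.0087
```

```bash
python3 -c "
from h import *
go([.446,.2857,.1],96.5);d=cam('wrist'); save(d,'w12')"
```

```text
t 22.05 tcp [0.4471 0.2855 0.1006] yawY 96.62 F [-0.3 -0.9  5.7] w 0.0087 | sum units [0.027 0.008 0.015] twist 0.015
```

View pics/w12.png

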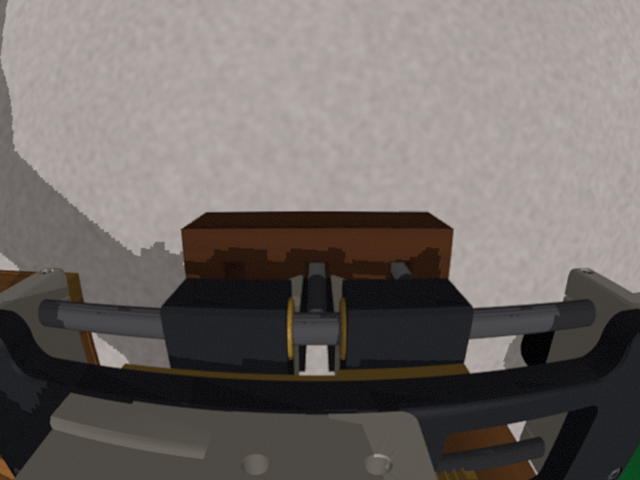

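Call:
{"name": "step_arm", "arguments": {
  "motion": [
    [[0, 0, -0.2], 0],
    [[0, 0, -0.3], 0],
    [[0, 0, -0.4], 0],
    [[0, 0, -0.5], 0],
    [[0, 0, -0.5], 0],
    [[0, 0, -0.5], 0],
    [[0, 0, -0.5], 0],
    [[0, 0, -0.3], 0],
    [[0, 0, 0], 0],
    [[0, 0, 0], 0]
  ]
}}

```text
time_s: 23.1
eef_pos: [0.4464, 0.2849, 0.2278]
tcp_rot: [-0.0, -0.058, 0.998, -0.0]
force: [-0.3, 0.2, -0.2]
width: 0.0082
```

```bash
python3 -c "
from h import *
go([.5488,.0757,.22],96.6);d=cam('wrist'); save(d,'w13');d=cam('side');save(d,'s13')"
```

```text
t 23.1 tcp [0.4464 0.2849 0.2278] yawY 96.62 F [-0.3  0.2 -0.2] w 0.0082 | sum units [-1.943 -5.49   0.197] twist 0.002
```

View pics/w13.png

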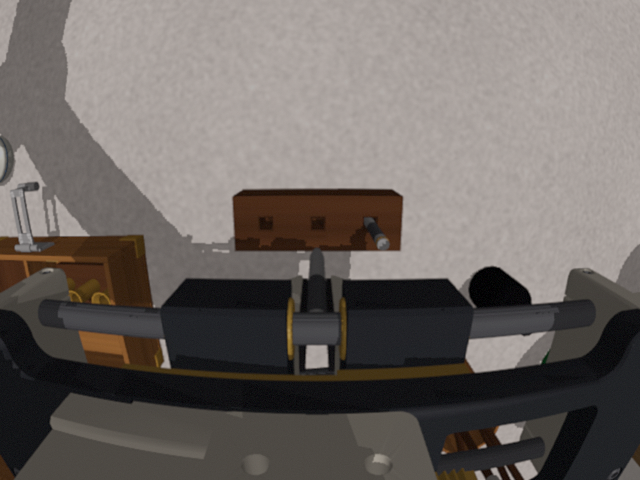

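View pics/s13.png

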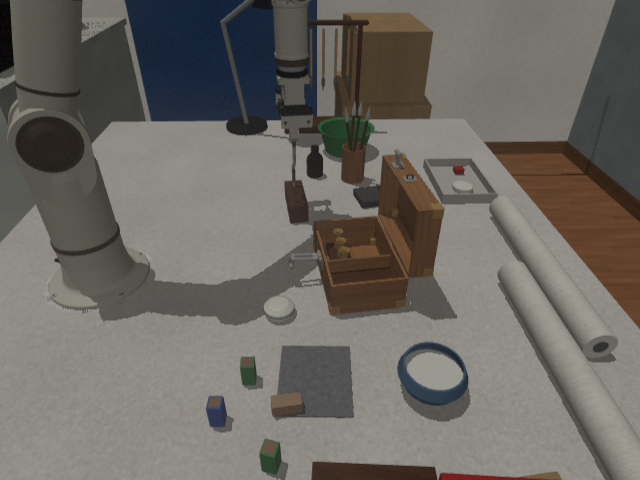

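Call:
{"name": "step_arm", "arguments": {
  "motion": [
    [[-0.22, -0.61, 0], 0],
    [[-0.22, -0.61, 0], 0],
    [[-0.22, -0.61, 0], 0],
    [[-0.22, -0.61, 0], 0],
    [[-0.22, -0.61, 0], 0],
    [[-0.22, -0.61, 0], 0],
    [[-0.22, -0.61, 0], 0],
    [[-0.22, -0.61, 0], 0],
    [[-0.18, -0.61, 0], 0],
    [[0, 0, 0], 0]
  ]
}}

```text
time_s: 24.2
eef_pos: [0.5497, 0.0711, 0.2268]
tcp_rot: [-0.001, -0.055, 0.999, -0.001]
force: [-1.2, -0.1, -0.8]
width: 0.0082
```

Call:
{"name": "step_arm", "arguments": {
  "motion": [
    [[0, 0, 0], 0],
    [[0, 0, 0], 0],
    [[0, 0, 0], 0],
    [[0, 0, 0], 0],
    [[0, 0, 0], 0],
    [[0, 0, 0], 0],
    [[0, 0, 0], 0],
    [[0, 0, 0], 0],
    [[0, 0, 0], 0],
    [[0, 0, 0], 0]
  ]
}}

```text
time_s: 25.2
eef_pos: [0.5491, 0.076, 0.2281]
tcp_rot: [0.0, -0.058, 0.998, 0.0]
force: [0.3, 0.3, -0.4]
width: 0.0077
```

```bash
python3 -c "
from h import *
go([.5488,.0757,.22],96.6);d=cam('wrist'); save(d,'w14');np.save('w14.npy',d,allow_pickle=True)
cv2.imwrite('pics/w14z.png',cv2.resize(d['color'][210:310,240:400,::-1],None,fx=5,fy=5,interpolation=2))"
```

```text
t 25.2 tcp [0.5491 0.076  0.2281] yawY 96.61 F [ 0.3  0.3 -0.4] w 0.0077 | sum units [ 0.008 -0.006  0.203] twist 0.002
```

View pics/w14.png

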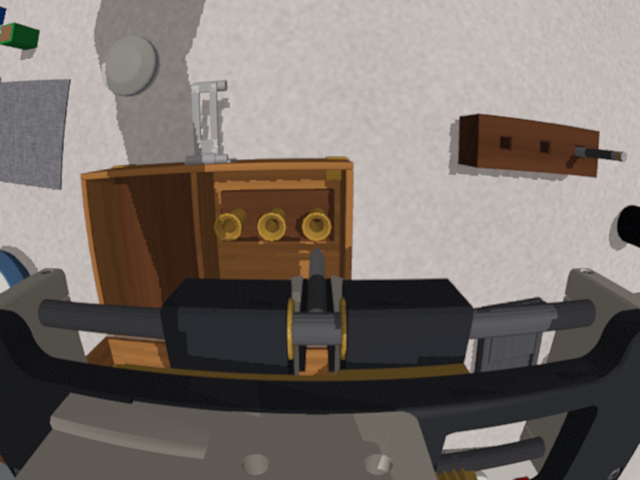

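View pics/w14z.png

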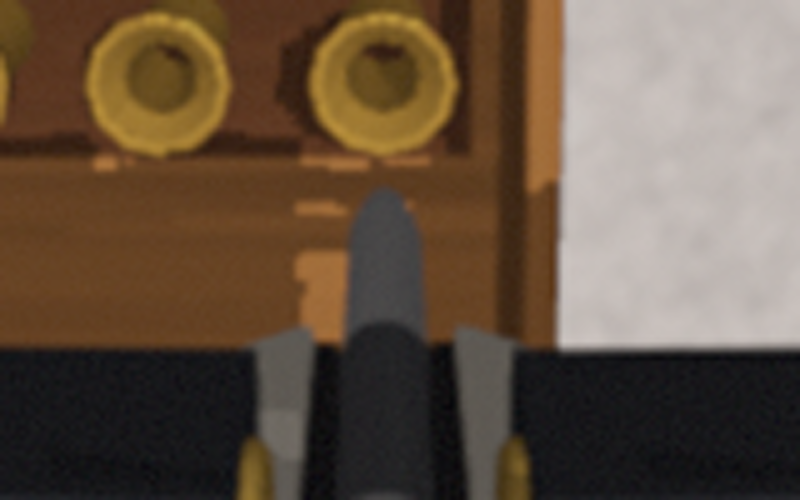

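Run:
```python
from h import *
d=np.load('w14.npy',allow_pickle=True).item()
print('tube3',onz(d,316.8,226.6,.064).round(4),'tube2',onz(d,240+159/5,210+83/5,.064).round(4))
for z in (.133,.1355,.138): print('tip',onz(d,317,248.9,z).round(4))
print(pt(d,317,251),pt(d,317,265))
```

```text
tube3 [0.549  0.0758 0.064 ] tube2 [0.5533 0.0382 0.064 ]
tip [0.5481 0.0757 0.133 ]
tip [0.5474 0.0756 0.1355]
tip [0.5466 0.0755 0.138 ]
[0.54460216 0.07527344 0.14951961] [0.54419008 0.07516161 0.1771718 ]
```

Call:
{"name": "step_arm", "arguments": {
  "motion": [
    [[0, 0, 0.3], 0],
    [[0, 0, 0.4], 0],
    [[0, 0, 0.4], 0],
    [[0, 0, 0.4], 0],
    [[0, 0, 0.3], 0],
    [[0, 0, 0.2], 0],
    [[0, 0, 0.2], 0],
    [[0, 0, 0.2], 0],
    [[0, 0, 0], 0],
    [[0, 0, 0], 0]
  ]
}}

```text
time_s: 26.25
eef_pos: [0.5492, 0.076, 0.1322]
tcp_rot: [0.0, -0.058, 0.998, 0.0]
force: [-0.7, 0.1, -0.5]
width: 0.0083
```

```bash
python3 -c "
from h import *
go([.5488,.0757,.103],96.6);d=cam('wrist'); save(d,'w15')
cv2.imwrite('pics/w15z.png',cv2.resize(d['color'][210:310,240:400,::-1],None,fx=5,fy=5,interpolation=2))"
```

```text
t 26.25 tcp [0.5492 0.076  0.1322] yawY 96.62 F [-0.7  0.1 -0.5] w 0.0083 | sum units [ 0.011 -0.007  0.73 ] twist 0.003
```

View pics/w15z.png

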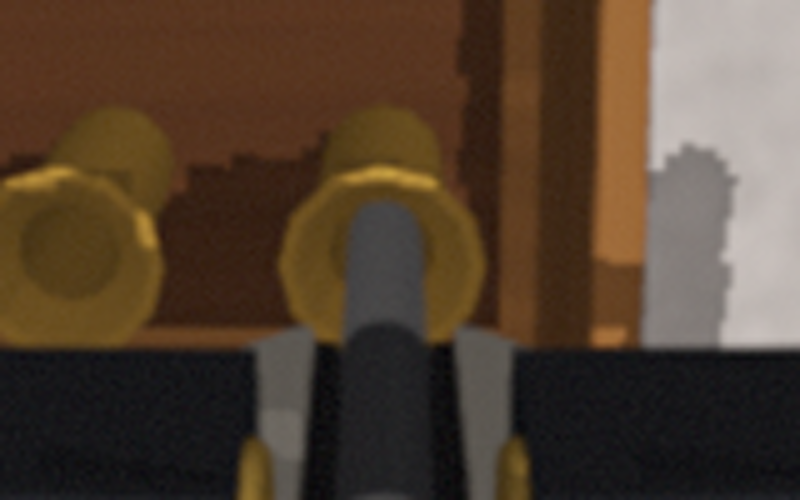

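The graver is inside the flared mouth of tube 3 with no contact force. I'll lower it fully and press a little.

Call:
{"name": "step_arm", "arguments": {
  "motion": [
    [[0, 0, 0.15], 0],
    [[0, 0, 0.15], 0],
    [[0, 0, 0.15], 0],
    [[0, 0, 0.1], 0],
    [[0, 0, 0.1], 0],
    [[0, 0, 0.08], 0],
    [[0, 0, 0.05], 0],
    [[0, 0, 0], 0],
    [[0, 0, 0], 0],
    [[0, 0, 0], 0]
  ]
}}

```text
time_s: 27.3
eef_pos: [0.5498, 0.0761, 0.1024]
tcp_rot: [0.001, -0.058, 0.998, 0.0]
force: [-2.9, 0.1, 10.2]
width: 0.008
```

Call:
{"name": "step_arm", "arguments": {
  "motion": [
    [[0, 0, 0], 0],
    [[0, 0, 0], 0],
    [[0, 0, 0], 0],
    [[0, 0, 0], 0],
    [[0, 0, -0.4], 0],
    [[0, 0, -0.6], 0],
    [[0, 0, -0.7], 0],
    [[0, 0, -0.7], 0],
    [[0, 0, -0.5], 0],
    [[0, 0, -0.2], 0]
  ],
  "gripper": -0.3
}}

```text
time_s: 28.3
eef_pos: [0.5503, 0.0762, 0.227]
tcp_rot: [0.002, -0.058, 0.998, 0.0]
force: [0.7, -0.2, -0.4]
width: 0.0318
```

```bash
python3 -c "
from h import *
go([.4418,.3304,.25],96.5);d=cam('wrist'); save(d,'w16');np.save('w16.npy',d,allow_pickle=True)
cv2.imwrite('pics/w16z.png',cv2.resize(d['color'][210:310,240:400,::-1],None,fx=5,fy=5,interpolation=2))"
```

```text
t 28.3 tcp [0.5503 0.0762 0.227 ] yawY 96.62 F [ 0.7 -0.2 -0.4] w 0.0318 | sum units [ 1.973  6.622 -0.58 ] twist 0.014
```

View pics/w16z.png

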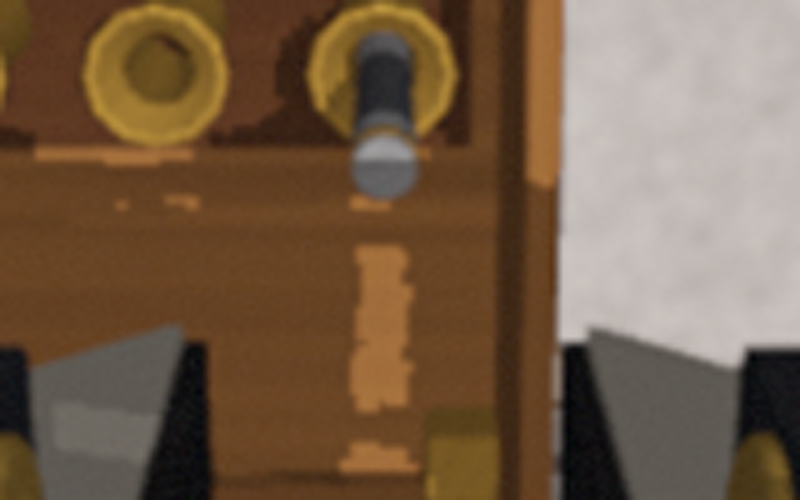

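```bash
python3 -c "
from h import *
d=np.load('w16.npy',allow_pickle=True).item();C=cloud(d)
c=C[240:249,314:320].reshape(-1,3);print(c[c[:,2]<.3][:, 2].round(3))"
```

```text
[0.12  0.122 0.12  0.121 0.12  0.119 0.12  0.12  0.121 0.12  0.12  0.12
 0.119 0.119 0.12  0.12  0.119 0.12  0.121 0.12  0.119 0.121 0.119 0.12
 0.12  0.12  0.119 0.12  0.121 0.119 0.119 0.12  0.119 0.121 0.12  0.119
 0.12  0.119 0.12  0.118 0.12  0.119 0.12  0.121 0.121 0.12  0.12  0.121
 0.119 0.119 0.119 0.121 0.12  0.119]
```

Call:
{"name": "step_arm", "arguments": {
  "motion": [
    [[0.2, 0.7, 0], 0],
    [[0.22, 0.7, 0], 0],
    [[0.22, 0.75, 0], 0],
    [[0.22, 0.75, 0], 0],
    [[0.22, 0.75, 0], 0],
    [[0.22, 0.75, 0], 0],
    [[0.22, 0.75, 0], 0],
    [[0.22, 0.75, 0], 0],
    [[0.23, 0.72, 0], 0],
    [[0, 0, 0], 0]
  ]
}}

```text
time_s: 29.35
eef_pos: [0.4366, 0.3346, 0.2235]
tcp_rot: [-0.002, -0.061, 0.998, 0.001]
force: [-0.4, 0.5, 0.0]
width: 0.0321
```

Call:
{"name": "step_arm", "arguments": {
  "motion": [
    [[0, 0, 0], 0],
    [[0, 0, 0], 0],
    [[0, 0, 0], 0],
    [[0, 0, 0], 0],
    [[0, 0, 0], 0],
    [[0, 0, 0], 0],
    [[0, 0, 0], 0],
    [[0, 0, 0], 0],
    [[0, 0, 0], 0],
    [[0, 0, 0], 0]
  ]
}}

```text
time_s: 30.35
eef_pos: [0.4402, 0.33, 0.2249]
tcp_rot: [-0.0, -0.058, 0.998, 0.0]
force: [0.6, -0.7, 0.3]
width: 0.0323
```

```bash
python3 -c "
from h import *
go([.4418,.3304,.1],96.5);d=cam('wrist'); save(d,'w17');np.save('w17.npy',d,allow_pickle=True)
cv2.imwrite('pics/w17z.png',cv2.resize(d['color'][200:300,240:400,::-1],None,fx=5,fy=5,interpolation=2))"
```

```text
t 30.35 tcp [0.4402 0.33   0.2249] yawY 96.62 F [ 0.6 -0.7  0.3] w 0.0323 | sum units [-0.04   0.006  3.122] twist 0.015
```

View pics/w17z.png

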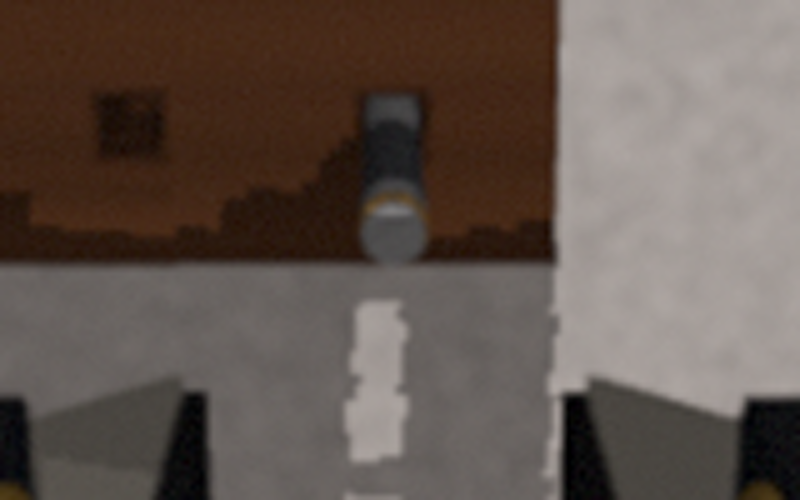

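```bash
python3 -c "
from h import *
d=np.load('w17.npy',allow_pickle=True).item();p=onz(d,318.6,246.8,.118);print(p);go([p[0],p[1],.1],96.5)"
```

```text
[0.44110495 0.33110398 0.118     ]
t 30.4 tcp [0.4402 0.33   0.2249] yawY 96.63 F [ 0.3 -0.2  1.2] w 0.0317 | sum units [-0.025  0.025  3.123] twist 0.016
```

Call:
{"name": "step_arm", "arguments": {
  "motion": [
    [[-0.02, 0.02, 0.3], 0],
    [[0, 0, 0.5], 0],
    [[0, 0, 0.5], 0],
    [[0, 0, 0.5], 0],
    [[0, 0, 0.5], 0],
    [[0, 0, 0.4], 0],
    [[0, 0, 0.3], 0],
    [[0, 0, 0.12], 0],
    [[0, 0, 0], 0],
    [[0, 0, 0], 0]
  ]
}}

```text
time_s: 31.4
eef_pos: [0.4413, 0.3312, 0.1005]
tcp_rot: [0.0, -0.058, 0.998, 0.0]
force: [-0.0, 0.4, 0.1]
width: 0.0321
```

Call:
{"name": "step_arm", "arguments": {
  "motion": [
    [[0, 0, 0], 0],
    [[0, 0, 0], 0],
    [[0, 0, 0], 0],
    [[0, 0, 0], 0],
    [[0, 0, 0], 0],
    [[0, 0, 0], 0],
    [[0, 0, 0], 0],
    [[0, 0, 0], 0],
    [[0, 0, 0], 0],
    [[0, 0, 0], 0]
  ],
  "gripper": -1
}}

```text
time_s: 32.4
eef_pos: [0.4412, 0.3311, 0.1004]
tcp_rot: [0.0, -0.058, 0.998, 0.0]
force: [-0.7, 0.2, 5.1]
width: 0.0085
```

Call:
{"name": "step_arm", "arguments": {
  "motion": [
    [[0, 0, -0.2], 0],
    [[0, 0, -0.3], 0],
    [[0, 0, -0.4], 0],
    [[0, 0, -0.5], 0],
    [[0, 0, -0.5], 0],
    [[0, 0, -0.5], 0],
    [[0, 0, -0.5], 0],
    [[0, 0, -0.3], 0],
    [[0, 0, 0], 0],
    [[0, 0, 0], 0]
  ]
}}

```text
time_s: 33.4
eef_pos: [0.4407, 0.3306, 0.2279]
tcp_rot: [-0.0, -0.058, 0.998, -0.0]
force: [-0.9, -0.6, -1.1]
width: 0.0084
```

```bash
python3 -c "
from h import *
go([.558,.001,.228],96.6);d=cam('wrist'); save(d,'w18')"
```

```text
t 33.4 tcp [0.4407 0.3306 0.2279] yawY 96.62 F [-0.9 -0.6 -1.1] w 0.0084 | sum units [-1.967e+00 -8.521e+00 -2.000e-03] twist 0.002
```

View pics/w18.png

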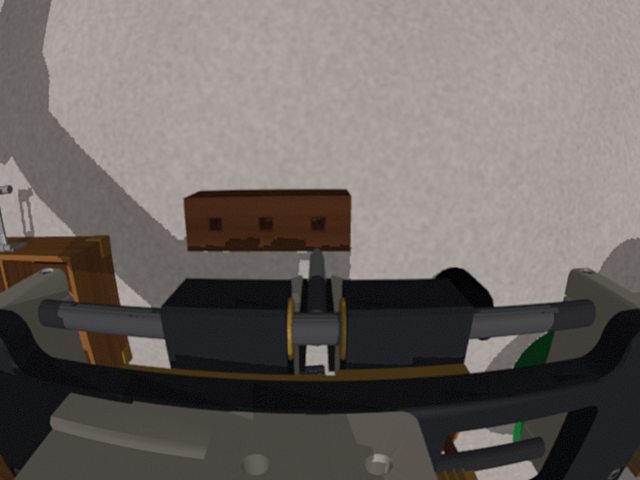

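Call:
{"name": "step_arm", "arguments": {
  "motion": [
    [[0, -0.3, -0.3], 0],
    [[-0.1, -0.5, -0.2], 0],
    [[-0.15, -0.6, 0], 0],
    [[-0.15, -0.6, 0], 0],
    [[-0.15, -0.6, 0], 0],
    [[-0.15, -0.6, 0], 0],
    [[-0.15, -0.6, 0], 0],
    [[-0.15, -0.6, 0], 0],
    [[-0.15, -0.6, 0], 0],
    [[-0.15, -0.6, 0], 0]
  ]
}}

```text
time_s: 34.45
eef_pos: [0.5182, 0.1122, 0.2481]
tcp_rot: [-0.001, -0.057, 0.998, -0.0]
force: [-0.7, 0.1, 0.5]
width: 0.0083
```

Call:
{"name": "step_arm", "arguments": {
  "motion": [
    [[-0.15, -0.6, 0], 0],
    [[-0.15, -0.6, 0], 0],
    [[-0.15, -0.6, 0], 0],
    [[-0.15, -0.6, 0], 0],
    [[-0.07, -0.5, 0], 0],
    [[0, 0, 0.3], 0],
    [[0, 0, 0.2], 0],
    [[0, 0, 0], 0],
    [[0, 0, 0], 0],
    [[0, 0, 0], 0]
  ]
}}

```text
time_s: 35.45
eef_pos: [0.5584, 0.0032, 0.2283]
tcp_rot: [0.0, -0.059, 0.998, 0.0]
force: [0.2, -0.4, -0.1]
width: 0.0084
```

```bash
python3 -c "
from h import *
go([.558,.001,.228],96.6);d=cam('wrist'); save(d,'w19');np.save('w19.npy',d,allow_pickle=True)
cv2.imwrite('pics/w19z.png',cv2.resize(d['color'][210:310,240:400,::-1],None,fx=5,fy=5,interpolation=2))"
```

```text
t 35.45 tcp [0.5584 0.0032 0.2283] yawY 96.71 F [ 0.2 -0.4 -0.1] w 0.0084 | sum units [ 0.017 -0.053  0.007] twist 0.014
```

View pics/w19z.png

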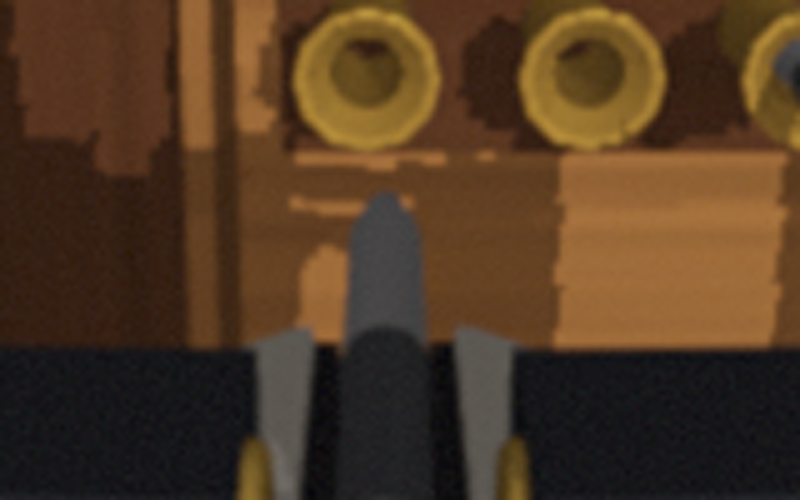

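```bash
python3 -c "
from h import *
d=np.load('w19.npy',allow_pickle=True).item();p=onz(d,313.4,225.8,.064);print(p,onz(d,317,248.9,.1355));go([p[0],p[1],.102],96.6)"
```

```text
[5.58027757e-01 2.36814155e-04 6.40000000e-02] [0.55676998 0.00293381 0.1355    ]
t 35.5 tcp [0.5586 0.003  0.2284] yawY 96.7 F [-0.  -0.1 -0.7] w 0.0085 | sum units [ 0.023 -0.069  3.161] twist 0.012
```

Call:
{"name": "step_arm", "arguments": {
  "motion": [
    [[0.02, -0.065, 0.2], 0],
    [[0, 0, 0.4], 0],
    [[0, 0, 0.4], 0],
    [[0, 0, 0.4], 0],
    [[0, 0, 0.3], 0],
    [[0, 0, 0.3], 0],
    [[0, 0, 0.2], 0],
    [[0, 0, 0.2], 0],
    [[0, 0, 0], 0],
    [[0, 0, 0], 0]
  ]
}}

```text
time_s: 36.5
eef_pos: [0.5581, -0.0005, 0.1322]
tcp_rot: [0.0, -0.058, 0.998, 0.0]
force: [0.8, -1.0, 0.0]
width: 0.0083
```

```bash
python3 -c "
from h import *
go([.558,.0003,.102],96.6);d=cam('wrist')
cv2.imwrite('pics/w20z.png',cv2.resize(d['color'][210:310,240:400,::-1],None,fx=5,fy=5,interpolation=2))"
```

```text
t 36.5 tcp [ 5.581e-01 -5.000e-04  1.322e-01] yawY 96.62 F [ 0.8 -1.   0. ] w 0.0083 | sum units [0.001 0.019 0.756] twist 0.003
```

View pics/w20z.png

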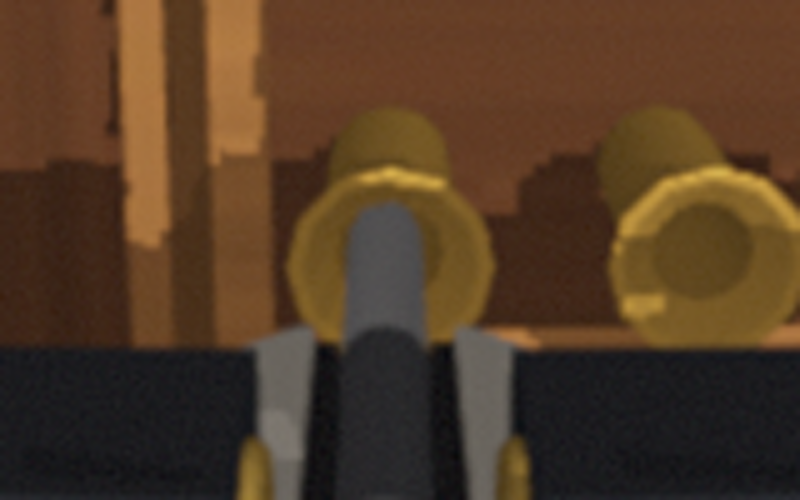

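Call:
{"name": "step_arm", "arguments": {
  "motion": [
    [[0, 0.025, 0.1], 0],
    [[0, 0, 0.15], 0],
    [[0, 0, 0.15], 0],
    [[0, 0, 0.12], 0],
    [[0, 0, 0.1], 0],
    [[0, 0, 0.08], 0],
    [[0, 0, 0.08], 0],
    [[0, 0, 0], 0],
    [[0, 0, 0], 0],
    [[0, 0, 0], 0]
  ]
}}

```text
time_s: 37.55
eef_pos: [0.5586, 0.0006, 0.1022]
tcp_rot: [0.001, -0.058, 0.998, 0.0]
force: [-2.1, 0.1, 9.2]
width: 0.0083
```

Call:
{"name": "step_arm", "arguments": {
  "motion": [
    [[0, 0, 0], 0],
    [[0, 0, 0], 0],
    [[0, 0, 0], 0],
    [[0, 0, 0], 0],
    [[0, 0, -0.4], 0],
    [[0, 0, -0.6], 0],
    [[0, 0, -0.7], 0],
    [[0, 0, -0.7], 0],
    [[0, 0, -0.5], 0],
    [[0, 0, -0.2], 0]
  ],
  "gripper": -0.3
}}

```text
time_s: 38.55
eef_pos: [0.5591, 0.0005, 0.2271]
tcp_rot: [0.002, -0.058, 0.998, -0.0]
force: [0.4, -0.8, -0.2]
width: 0.0324
```

```bash
python3 -c "
from h import *
d=cam('wrist'); save(d,'w21');np.save('w21.npy',d,allow_pickle=True)
C=cloud(d);c=C[238:249,308:325].reshape(-1,3);c=c[(c[:,2]>.1)&(c[:,2]<.14)];print(len(c),np.percentile(c[:,2],[10,50,90]))
go([.49,-.34,.2]);t=cam('top');save(t,'t21');np.save('t21.npy',t,allow_pickle=True)"
```

```text
139 [0.1175799  0.11977456 0.12071492]
t 38.6 tcp [5.591e-01 5.000e-04 2.272e-01] yawY 96.62 F [ 0.7 -0.   1.7] w 0.0322 | sum units [ 2.699 -8.258  0.673] twist 0.0
```

View pics/w21.png

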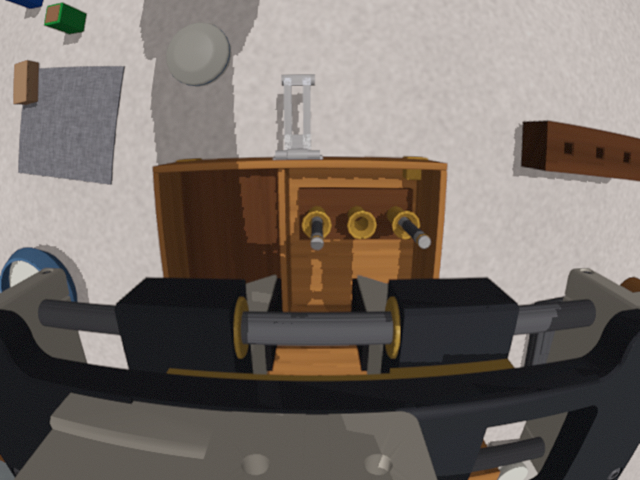

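View pics/t21.png

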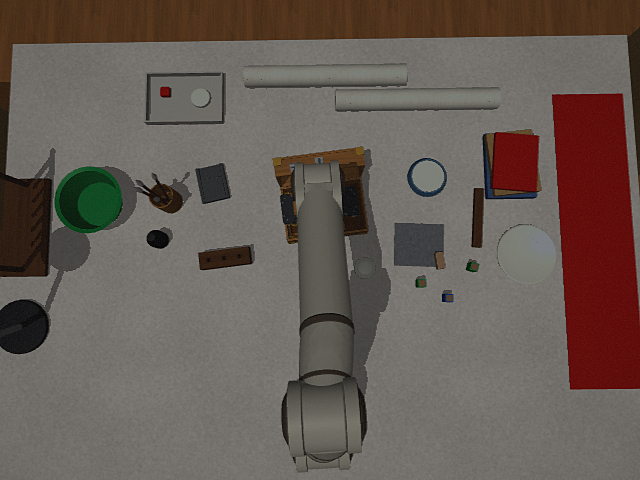

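Run:
```python
from h import *
d=np.load('t21.npy',allow_pickle=True).item();hsv=cv2.cvtColor(d['color'],cv2.COLOR_RGB2HSV)
v,u=np.mgrid[0:480,0:640]
m=((hsv[...,1]>60)&(hsv[...,0]<25)&(u>425)&(u<456)&(v>240)&(v<273)).astype(np.uint8)
cs,_=cv2.findContours(m,cv2.RETR_EXTERNAL,cv2.CHAIN_APPROX_NONE);c=max(cs,key=cv2.contourArea)
P=np.array([onz(d,a,b,.027)[:2] for a,b in c[:,0]]).astype(np.float32)*1000
r=cv2.minAreaRect(P);print(r,cv2.boxPoints(r).round(0).tolist(),len(c))
C=cloud(d);print(C[256:265,440].round(3).tolist())
cv2.imwrite('pics/t21z.png',cv2.resize(d['color'][215:305,380:490,::-1],None,fx=6,fy=6,interpolation=2))
```

```text
((432.9850769042969, -354.3338928222656), (49.50186538696289, 27.065149307250977), 6.656642436981201) [[407.0, -344.0], [410.0, -371.0], [459.0, -365.0], [456.0, -338.0]] 47
[[0.445, -0.358, 0.021], [0.441, -0.356, 0.032], [0.438, -0.355, 0.032], [0.435, -0.355, 0.032], [0.433, -0.356, 0.027], [0.43, -0.356, 0.026], [0.427, -0.356, 0.027], [0.424, -0.357, 0.022], [0.421, -0.357, 0.021]]
```

View pics/t21z.png

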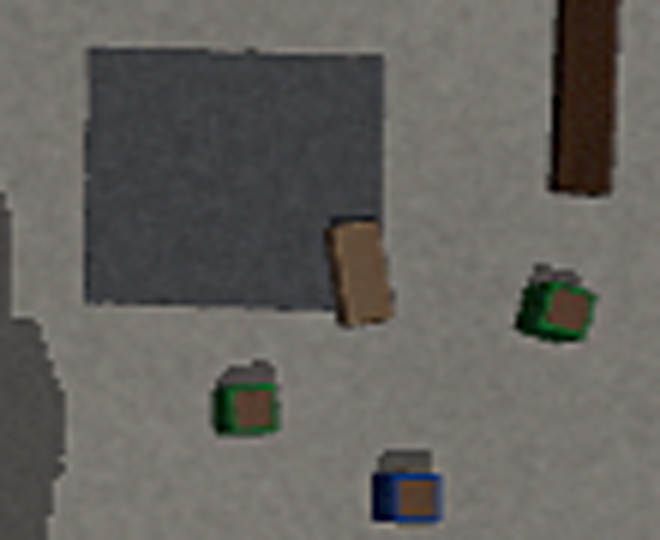

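Call:
{"name": "step_arm", "arguments": {
  "motion": [
    [[0.2, -0.5, 0], 0],
    [[0.25, -0.6, 0], 0],
    [[0.3, -0.7, 0], 0],
    [[0.3, -0.7, 0], 0],
    [[0.3, -0.7, 0], 0],
    [[0.3, -0.7, 0], 0],
    [[0.3, -0.7, 0], 0],
    [[0.3, -0.7, 0], 0],
    [[0.3, -0.7, 0], 0],
    [[0.3, -0.7, 0], 0]
  ],
  "gripper": 0
}}

```text
time_s: 39.65
eef_pos: [0.4741, -0.2795, 0.223]
tcp_rot: [-0.001, -0.058, 0.998, 0.001]
force: [0.4, -0.7, -0.0]
width: 0.0456
```

Call:
{"name": "step_arm", "arguments": {
  "motion": [
    [[0.3, -0.6, 0], 0],
    [[0.3, -0.5, 0], 0],
    [[0.3, -0.4, 0], 0],
    [[0.3, -0.2, 0], 0],
    [[0.1, 0, 0], 0],
    [[0, 0, 0], 0],
    [[0, 0, 0], 0],
    [[0, 0, 0], 0],
    [[0, 0, 0], 0],
    [[0, 0, 0], 0]
  ]
}}

```text
time_s: 40.65
eef_pos: [0.4321, -0.3519, 0.225]
tcp_rot: [0.0, -0.058, 0.998, 0.0]
force: [-0.5, 0.6, -0.3]
width: 0.0456
```

```bash
python3 -c "
from h import *
go([.433,-.3555,.1],96.7);d=cam('wrist'); save(d,'w22');np.save('w22.npy',d,allow_pickle=True)"
```

```text
t 40.65 tcp [ 0.4321 -0.3519  0.225 ] yawY 96.68 F [-0.5  0.6 -0.3] w 0.0456 | sum units [-0.01  -0.092  3.124] twist -0.003
```

View pics/w22.png

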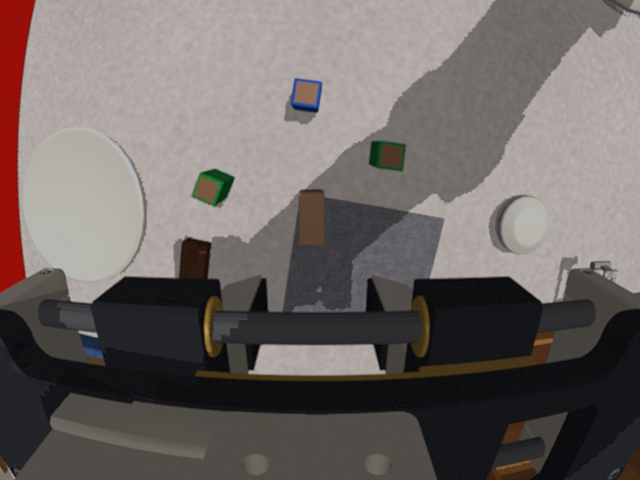

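Run:
```python
from h import *
d=np.load('w22.npy',allow_pickle=True).item();hsv=cv2.cvtColor(d['color'],cv2.COLOR_RGB2HSV)
v,u=np.mgrid[0:480,0:640]
m=((hsv[...,1]>60)&(hsv[...,0]<25)&(u>285)&(u<340)&(v>180)&(v<252)).astype(np.uint8)
cs,_=cv2.findContours(m,cv2.RETR_EXTERNAL,cv2.CHAIN_APPROX_NONE);c=max(cs,key=cv2.contourArea)
P=np.array([onz(d,a,b,.027)[:2] for a,b in c[:,0]]).astype(np.float32)*1000
r=cv2.minAreaRect(P);print(r,cv2.boxPoints(r).round(0).tolist(),len(c))
go([r[0][0]/1e3,r[0][1]/1e3,.025],96.7)
```

```text
((431.7679748535156, -357.29083251953125), (51.22438430786133, 23.768369674682617), 6.936330795288086) [[405.0, -349.0], [408.0, -372.0], [459.0, -366.0], [456.0, -342.0]] 152
t 40.7 tcp [ 0.432 -0.352  0.225] yawY 96.66 F [-0.2 -0.8 -0.2] w 0.0463 | sum units [ 0.022 -0.13   4.999] twist -0.005
```

Call:
{"name": "step_arm", "arguments": {
  "motion": [
    [[0.01, -0.13, 0.4], 0],
    [[0, 0, 0.6], 0],
    [[0, 0, 0.7], 0],
    [[0, 0, 0.7], 0],
    [[0, 0, 0.7], 0],
    [[0, 0, 0.7], 0],
    [[0, 0, 0.6], 0],
    [[0, 0, 0.4], 0],
    [[0, 0, 0.2], 0],
    [[0, 0, 0], 0]
  ]
}}

```text
time_s: 41.7
eef_pos: [0.4315, -0.3573, 0.0241]
tcp_rot: [-0.001, -0.058, 0.998, 0.0]
force: [0.0, -0.4, -0.5]
width: 0.0456
```

Call:
{"name": "step_arm", "arguments": {
  "motion": [
    [[0, 0, 0], 0],
    [[0, 0, 0], 0],
    [[0, 0, 0], 0],
    [[0, 0, 0], 0],
    [[0, 0, 0], 0],
    [[0, 0, 0], 0],
    [[0, 0, 0], 0],
    [[0, 0, 0], 0],
    [[0, 0, 0], 0],
    [[0, 0, 0], 0]
  ],
  "gripper": -1
}}

```text
time_s: 42.7
eef_pos: [0.4325, -0.3579, 0.0259]
tcp_rot: [0.001, -0.058, 0.998, -0.0]
force: [0.1, 1.3, 6.0]
width: 0.0244
```

Call:
{"name": "step_arm", "arguments": {
  "motion": [
    [[0, 0, -0.3], 0],
    [[0, 0, -0.4], 0],
    [[0, 0, -0.5], 0],
    [[0, 0, -0.6], 0],
    [[0, 0, -0.6], 0],
    [[0, 0, -0.6], 0],
    [[0, 0, -0.6], 0],
    [[0, 0, -0.4], 0],
    [[0, 0, 0], 0],
    [[0, 0, 0], 0]
  ]
}}

```text
time_s: 43.7
eef_pos: [0.4319, -0.3576, 0.1855]
tcp_rot: [0.0, -0.058, 0.998, -0.0]
force: [-0.7, 0.1, -1.1]
width: 0.0237
```

```bash
python3 -c "
from h import *
go(case(0,-.065,.19),96.6);d=cam('wrist'); save(d,'w23');d=cam('side'); save(d,'s23')"
```

```text
t 43.7 tcp [ 0.4319 -0.3576  0.1855] yawY 96.62 F [-0.7  0.1 -1.1] w 0.0237 | sum units [-4.794  6.497 -0.112] twist 0.002
```

View pics/w23.png

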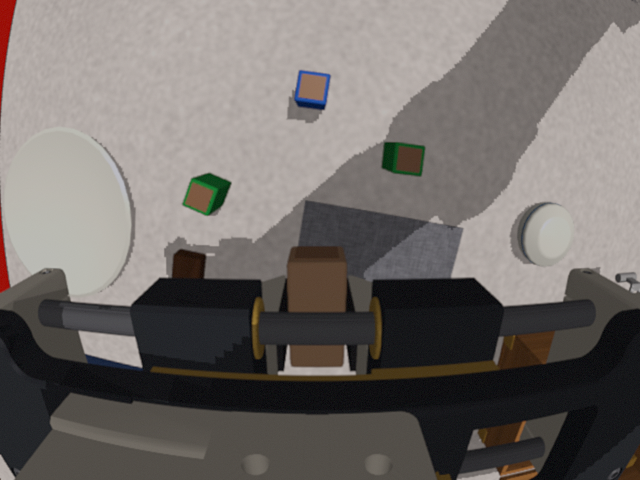

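View pics/s23.png

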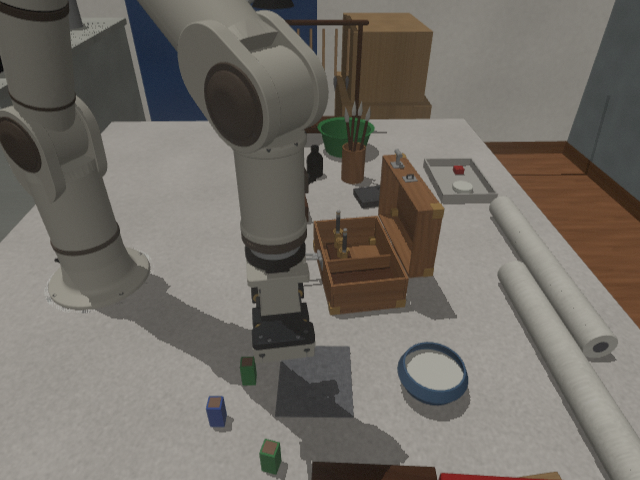

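Call:
{"name": "step_arm", "arguments": {
  "motion": [
    [[-0.3, 0.4, 0], 0],
    [[-0.4, 0.55, 0], 0],
    [[-0.5, 0.65, 0], 0],
    [[-0.55, 0.7, 0], 0],
    [[-0.6, 0.75, 0], 0],
    [[-0.6, 0.75, 0], 0],
    [[-0.6, 0.75, 0], 0],
    [[-0.6, 0.7, 0], 0],
    [[-0.6, 0.65, 0], 0],
    [[-0.5, 0.5, 0], 0]
  ]
}}

```text
time_s: 44.8
eef_pos: [0.6111, -0.0763, 0.1833]
tcp_rot: [-0.001, -0.059, 0.998, 0.001]
force: [0.4, -0.6, -2.1]
width: 0.0238
```

Call:
{"name": "step_arm", "arguments": {
  "motion": [
    [[-0.2, 0.1, 0], 0],
    [[-0.1, 0, 0], 0],
    [[0, 0, 0], 0],
    [[0, 0, 0], 0],
    [[0, 0, 0], 0],
    [[0, 0, 0], 0],
    [[0, 0, 0], 0],
    [[0, 0, 0], 0],
    [[0, 0, 0], 0],
    [[0, 0, 0], 0]
  ]
}}

```text
time_s: 45.8
eef_pos: [0.6224, -0.0737, 0.1849]
tcp_rot: [0.0, -0.058, 0.998, 0.0]
force: [-0.1, 0.3, -0.7]
width: 0.0238
```

```bash
python3 -c "
from h import *
go(case(.028,-.065,.056),96.6);d=cam('wrist'); save(d,'w24');np.save('w24.npy',d,allow_pickle=True)"
```

```text
t 45.8 tcp [ 0.6224 -0.0737  0.1849] yawY 96.62 F [-0.1  0.3 -0.7] w 0.0238 | sum units [ 0.055 -0.004  3.224] twist 0.003
```

View pics/w24.png

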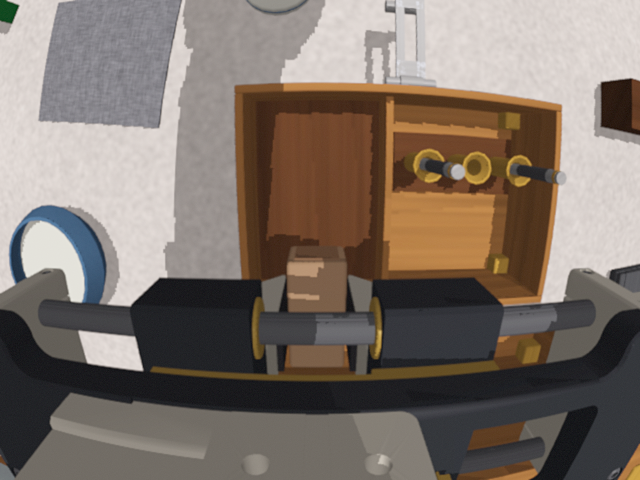

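```bash
python3 -c "
from h import *
d=np.load('w24.npy',allow_pickle=True).item()
for u,v,z in [(386,190,.075),(394,190,.075),(252,190,.08),(240,190,.08),(550,190,.08),(559,190,.08)]:
    p=onz(d,u,v,z); q=p[:2]-CC; print(p.round(4),(q@CX).round(4),(q@CY).round(4))
C=cloud(d); print(C[190,380:398,2].round(3), C[190,235:258,2].round(3))
go(case(.026,-.064,.056),96.6)
"
```

```text
[ 0.5789 -0.0315  0.075 ] -0.0082 -0.0179
[ 0.5782 -0.026   0.075 ] -0.0083 -0.0123
[ 0.5888 -0.1213  0.08  ] -0.0087 -0.1082
[ 0.5896 -0.1295  0.08  ] -0.0089 -0.1164
[0.5585 0.0972 0.08  ] -0.0136 0.1123
[0.557  0.1062 0.08  ] -0.0141 0.1215
[0.04  0.043 0.048 0.053 0.058 0.06  0.06  0.06  0.06  0.06  0.06  0.059
 0.06  0.018 0.019 0.019 0.019 0.017] [0.001 0.    0.079 0.079 0.08  0.081 0.079 0.081 0.081 0.08  0.077 0.072
 0.073 0.068 0.065 0.06  0.056 0.051 0.324 0.043 0.037 0.033 0.027]
t 45.85 tcp [ 0.6224 -0.0737  0.1849] yawY 96.62 F [ 0.3  0.1 -1. ] w 0.0235 | sum units [0.105 0.019 3.223] twist 0.003
```

Call:
{"name": "step_arm", "arguments": {
  "motion": [
    [[0.08, 0.02, 0.2], 0],
    [[0, 0, 0.4], 0],
    [[0, 0, 0.5], 0],
    [[0, 0, 0.5], 0],
    [[0, 0, 0.5], 0],
    [[0, 0, 0.4], 0],
    [[0, 0, 0.3], 0],
    [[0, 0, 0.2], 0],
    [[0, 0, 0.15], 0],
    [[0, 0, 0], 0]
  ]
}}

```text
time_s: 46.85
eef_pos: [0.6189, -0.0733, 0.0583]
tcp_rot: [-0.0, -0.058, 0.998, 0.0]
force: [-0.1, 0.4, -0.9]
width: 0.0241
```

Call:
{"name": "step_arm", "arguments": {
  "motion": [
    [[0, 0, 0.05], 0],
    [[0, 0, 0], 0],
    [[0, 0, 0], 0],
    [[0, 0, 0], 0],
    [[0, 0, 0], 0],
    [[0, 0, 0], 0],
    [[0, 0, 0], 0],
    [[0, 0, 0], 0],
    [[0, 0, 0], 0],
    [[0, 0, 0], 0]
  ]
}}

```text
time_s: 47.85
eef_pos: [0.6191, -0.0733, 0.0569]
tcp_rot: [-0.0, -0.058, 0.998, 0.0]
force: [-0.3, 0.8, -1.1]
width: 0.0237
```

Call:
{"name": "step_arm", "arguments": {
  "motion": [
    [[0, 0, 0.1], 0],
    [[0, 0, 0], 0],
    [[0, 0, 0], 0],
    [[0, 0, 0], 0],
    [[0, 0, 0], 0],
    [[0, 0, 0], 0],
    [[0, 0, 0], 0],
    [[0, 0, 0], 0],
    [[0, 0, 0], 0],
    [[0, 0, 0], 0]
  ]
}}

```text
time_s: 48.85
eef_pos: [0.6192, -0.0733, 0.0529]
tcp_rot: [0.0, -0.058, 0.998, 0.0]
force: [-0.3, -0.1, -0.6]
width: 0.0236
```

Call:
{"name": "step_arm", "arguments": {
  "motion": [
    [[0, 0, 0], 0],
    [[0, 0, 0], 0],
    [[0, 0, 0], 0],
    [[0, 0, 0], 0],
    [[0, 0, 0], 0],
    [[0, 0, 0], 0],
    [[0, 0, 0], 0],
    [[0, 0, 0], 0],
    [[0, 0, 0], 0],
    [[0, 0, 0], 0]
  ],
  "gripper": -0.2
}}

```text
time_s: 49.85
eef_pos: [0.6192, -0.0733, 0.0529]
tcp_rot: [0.0, -0.058, 0.998, 0.0]
force: [0.4, 0.3, -0.5]
width: 0.0368
```

Call:
{"name": "step_arm", "arguments": {
  "motion": [
    [[0, 0, -0.3], 0],
    [[0, 0, -0.5], 0],
    [[0, 0, -0.7], 0],
    [[0, 0, -0.8], 0],
    [[0, 0, -0.8], 0],
    [[0, 0, -0.8], 0],
    [[0, 0, -0.8], 0],
    [[0, 0, -0.8], 0],
    [[0, 0, -0.8], 0],
    [[0, 0, -0.5], 0]
  ]
}}

```text
time_s: 50.85
eef_pos: [0.6199, -0.0735, 0.3291]
tcp_rot: [0.002, -0.058, 0.998, -0.0]
force: [0.4, -0.0, -0.9]
width: 0.0365
```

```bash
python3 -c "
from h import *
p=lambda t:np.array([-188*np.cos(t)+18*np.sin(t),188*np.sin(t)+18*np.cos(t)])
go(case(.0965,.065,.36),96.6)
d=cam('wrist'); save(d,'w25');np.save('w25.npy',d,allow_pickle=True);d=cam('side'); save(d,'s25')"
```

```text
t 50.85 tcp [ 0.6199 -0.0735  0.3291] yawY 96.61 F [ 0.4 -0.  -0.9] w 0.0365 | sum units [-1.725  3.232 -0.767] twist 0.001
```

View pics/w25.png

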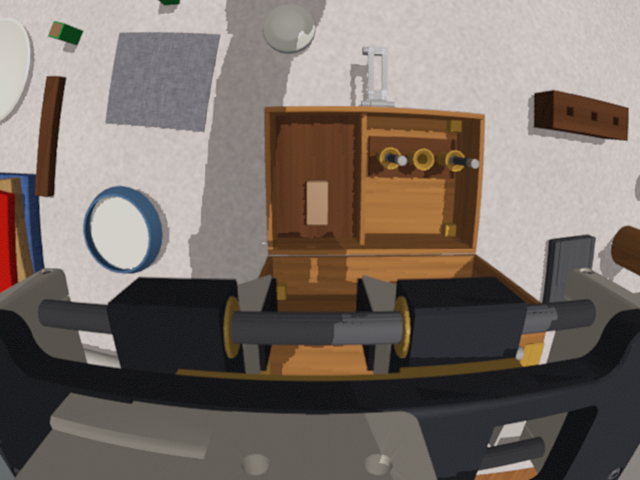

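View pics/s25.png

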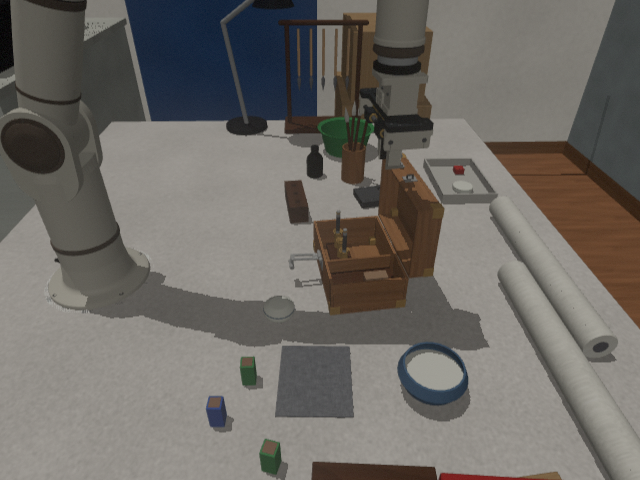

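```bash
python3 -c "
from h import *
go([.672,.0638,.33],96.6)"
```

```text
t 50.95 tcp [ 0.6209 -0.0736  0.33  ] yawY 96.61 F [-0.6 -0.2  0. ] w 0.0369 | sum units [-1.663  3.266  0.007] twist 0.001
```

Call:
{"name": "step_arm", "arguments": {
  "motion": [
    [[-0.2, 0.4, -0.1], 0],
    [[-0.2, 0.4, -0.1], 0],
    [[-0.2, 0.45, -0.1], 0],
    [[-0.2, 0.45, 0], 0],
    [[-0.2, 0.45, 0], 0],
    [[-0.2, 0.45, 0], 0],
    [[-0.2, 0.4, 0], 0],
    [[-0.29, 0.25, 0], 0],
    [[0, 0, 0], 0],
    [[0, 0, 0], 0]
  ],
  "gripper": 0
}}

```text
time_s: 51.95
eef_pos: [0.6711, 0.064, 0.3362]
tcp_rot: [-0.001, -0.058, 0.998, -0.0]
force: [-0.3, -0.4, 0.1]
width: 0.0461
```

```bash
python3 -c "
from h import *
go([.672,.0638,.2714],96.6);d=cam('wrist'); save(d,'w26')"
```

```text
t 51.95 tcp [0.6711 0.064  0.3362] yawY 96.66 F [-0.3 -0.4  0.1] w 0.0461 | sum units [-0.023 -0.006  1.62 ] twist 0.007
```

View pics/w26.png

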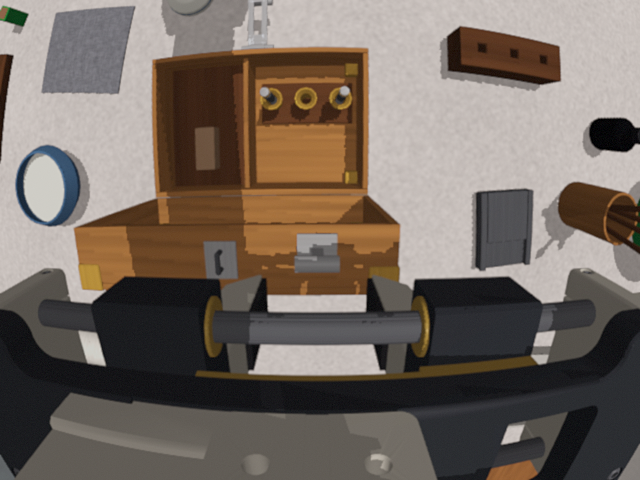

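Call:
{"name": "step_arm", "arguments": {
  "motion": [
    [[-0.01, 0, 0.3], 0],
    [[0, 0, 0.4], 0],
    [[0, 0, 0.4], 0],
    [[0, 0, 0.3], 0],
    [[0, 0, 0.2], 0],
    [[0, 0, 0], 0],
    [[0, 0, 0], 0],
    [[0, 0, 0], 0],
    [[0, 0, 0], 0],
    [[0, 0, 0], 0]
  ]
}}

```text
time_s: 53.0
eef_pos: [0.672, 0.0637, 0.2736]
tcp_rot: [0.001, -0.058, 0.998, 0.0]
force: [0.0, 0.3, -0.2]
width: 0.0455
```

Call:
{"name": "step_arm", "arguments": {
  "motion": [
    [[0, 0, 0], 0],
    [[0, 0, 0], 0],
    [[0, 0, 0], 0],
    [[0, 0, 0], 0],
    [[0, 0, 0], 0],
    [[0, 0, 0], 0],
    [[0, 0, 0], 0],
    [[0, 0, 0], 0],
    [[0, 0, 0], 0],
    [[0, 0, 0], 0]
  ],
  "gripper": -1
}}

```text
time_s: 54.0
eef_pos: [0.6717, 0.0642, 0.2729]
tcp_rot: [-0.0, -0.058, 0.998, 0.0]
force: [-0.0, 3.0, 0.9]
width: 0.0257
```

Call:
{"name": "step_arm", "arguments": {
  "motion": [
    [[0.2, 0, -0.01], 0],
    [[0.38, 0, 0], 0],
    [[0.38, 0, 0.03], 0],
    [[0.37, 0, 0.06], 0],
    [[0.37, 0, 0.09], 0],
    [[0.36, 0, 0.12], 0],
    [[0.35, 0, 0.15], 0],
    [[0.34, 0, 0.17], 0],
    [[0, 0, 0], 0],
    [[0, 0, 0], 0]
  ]
}}

```text
time_s: 55.0
eef_pos: [0.5615, 0.051, 0.248]
tcp_rot: [-0.001, -0.058, 0.998, 0.0]
force: [0.9, 3.9, -4.2]
width: 0.025
```

```bash
python3 -c "
from h import *
p=lambda t:np.array([-188*np.cos(t)+18*np.sin(t),188*np.sin(t)+18*np.cos(t)])
a=p(.96)/1000;go(case(.08-.0015+a[0],65e-3,.083+a[1]),96.6)
d=cam('side'); save(d,'s27')"
```

```text
t 55.0 tcp [0.5615 0.051  0.248 ] yawY 96.63 F [ 0.9  3.9 -4.2] w 0.025 | sum units [-0.036 -0.027  0.016] twist 0.003
```

View pics/s27.png

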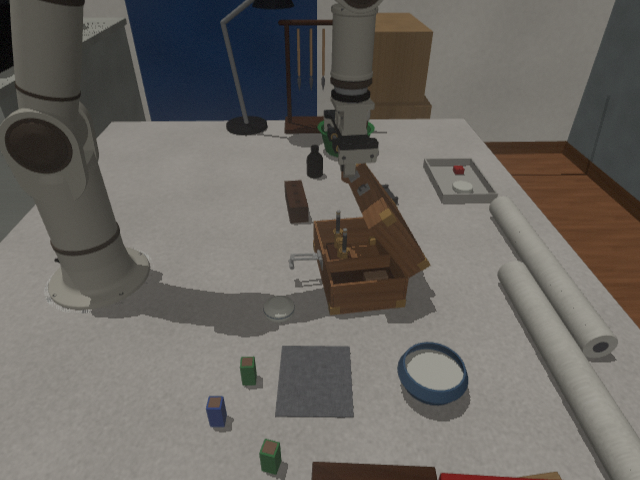

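Call:
{"name": "step_arm", "arguments": {
  "motion": [
    [[0.32, 0, 0.2], 0],
    [[0.3, 0, 0.22], 0],
    [[0.29, 0, 0.25], 0],
    [[0.26, 0, 0.27], 0],
    [[0.24, 0, 0.29], 0],
    [[0.22, 0, 0.31], 0],
    [[0.19, 0, 0.32], 0],
    [[0.17, 0, 0.34], 0],
    [[0, 0, 0], 0],
    [[0, 0, 0], 0]
  ]
}}

```text
time_s: 56.05
eef_pos: [0.484, 0.0417, 0.1609]
tcp_rot: [0.0, -0.058, 0.998, -0.0]
force: [1.1, 3.3, -3.6]
width: 0.0252
```

Call:
{"name": "step_arm", "arguments": {
  "motion": [
    [[0.14, 0, 0.35], 0],
    [[0.11, 0, 0.36], 0],
    [[0.08, 0, 0.37], 0],
    [[0.03, 0, 0.25], 0],
    [[0.02, 0, 0.12], 0],
    [[0, 0, 0.06], 0],
    [[0, 0, 0], 0],
    [[0, 0, 0], 0],
    [[0, 0, 0], 0],
    [[0, 0, 0], 0]
  ]
}}

```text
time_s: 57.05
eef_pos: [0.4689, 0.0399, 0.1018]
tcp_rot: [0.0, -0.058, 0.998, -0.0]
force: [-5.3, 2.3, 14.5]
width: 0.0253
```

```bash
python3 -c "
from h import *
go(case(-.1095,65e-3,.101),96.6)
d=cam('side'); save(d,'s28')"
```

```text
t 57.05 tcp [0.4689 0.0399 0.1018] yawY 96.62 F [-5.3  2.3 14.5] w 0.0253 | sum units [ 0.006 -0.018  0.019] twist 0.002
```

View pics/s28.png

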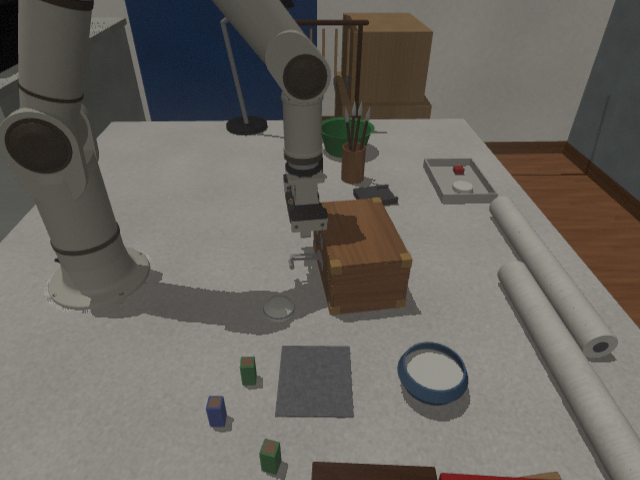

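Call:
{"name": "step_arm", "arguments": {
  "motion": [
    [[0, 0, 0], 0],
    [[0, 0, 0], 0],
    [[0, 0, 0], 0],
    [[0, 0, 0], 0],
    [[0, 0, -0.2], 0],
    [[0, 0, -0.3], 0],
    [[0, 0, -0.4], 0],
    [[0, 0, -0.3], 0],
    [[0, 0, 0], 0],
    [[0, 0, 0], 0]
  ],
  "gripper": 0
}}

```text
time_s: 58.1
eef_pos: [0.4686, 0.0402, 0.1486]
tcp_rot: [0.001, -0.058, 0.998, 0.0]
force: [-1.5, 0.2, -0.9]
width: 0.046
```

```bash
python3 -c "
from h import *
go([.4358,-.0298,.149],96.6)"
```

```text
t 58.1 tcp [0.4686 0.0402 0.1486] yawY 96.63 F [-1.5  0.2 -0.9] w 0.046 | sum units [ 1.014 -1.643 -0.011] twist 0.004
```

Call:
{"name": "step_arm", "arguments": {
  "motion": [
    [[0.3, -0.2, 0], 0],
    [[0.3, -0.3, 0], 0],
    [[0.3, -0.3, 0], 0],
    [[0.11, -0.3, 0], 0],
    [[0, -0.3, 0], 0],
    [[0, -0.24, 0], 0],
    [[0, 0, 0], 0],
    [[0, 0, 0], 0],
    [[0, 0, 0], 0],
    [[0, 0, 0], 0]
  ]
}}

```text
time_s: 59.1
eef_pos: [0.4356, -0.0292, 0.148]
tcp_rot: [-0.0, -0.058, 0.998, 0.0]
force: [0.8, -0.1, -0.7]
width: 0.0458
```

```bash
python3 -c "
from h import *
d=cam('wrist'); save(d,'w29');go([.4358,-.0298,.058],96.6);
cv2.imwrite('pics/w29z.png',cv2.resize(d['color'][220:380,180:440,::-1],None,fx=3,fy=3,interpolation=2))
C=cloud(d);c=C.reshape(-1,3);m=(abs(c[:,0]-.57)<.05)&(abs(c[:,1]+.02)<.1)&(c[:,2]>.1);print(np.median(c[m,2]))"
```

```text
t 59.15 tcp [ 0.4357 -0.0292  0.1481] yawY 96.68 F [-0.4  0.2  0.5] w 0.046 | sum units [-2.000e-03 -1.500e-02  2.251e+00] twist 0.01
nan
  return _methods._mean(a, axis=axis, dtype=dtype,
  ret = ret.dtype.type(ret / rcount)
```

View pics/w29z.png

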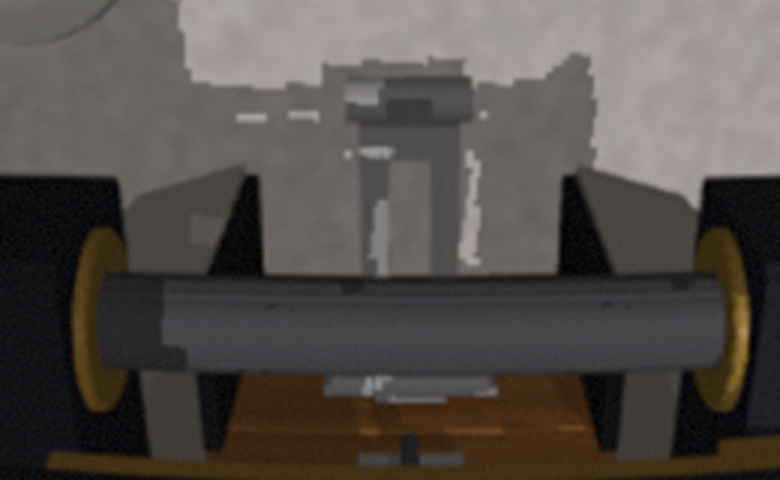

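Call:
{"name": "step_arm", "arguments": {
  "motion": [
    [[0, 0, 0.3], 0],
    [[0, 0, 0.4], 0],
    [[0, 0, 0.5], 0],
    [[0, 0, 0.5], 0],
    [[0, 0, 0.35], 0],
    [[0, 0, 0.2], 0],
    [[0, 0, 0], 0],
    [[0, 0, 0], 0],
    [[0, 0, 0], 0],
    [[0, 0, 0], 0]
  ]
}}

```text
time_s: 60.15
eef_pos: [0.4363, -0.0298, 0.0588]
tcp_rot: [0.001, -0.058, 0.998, -0.0]
force: [0.1, 0.2, 0.9]
width: 0.0458
```

Call:
{"name": "step_arm", "arguments": {
  "motion": [
    [[0, 0, 0], 0],
    [[0, 0, 0], 0],
    [[0, 0, 0], 0],
    [[0, 0, 0], 0],
    [[0, 0, 0], 0],
    [[0, 0, 0], 0],
    [[0, 0, 0], 0],
    [[0, 0, 0], 0],
    [[0, 0, 0], 0],
    [[0, 0, 0], 0]
  ],
  "gripper": -1
}}

```text
time_s: 61.15
eef_pos: [0.4358, -0.0296, 0.0582]
tcp_rot: [0.0, -0.058, 0.998, 0.0]
force: [-1.9, 2.7, 5.0]
width: 0.0271
```

Call:
{"name": "step_arm", "arguments": {
  "motion": [
    [[0.03, 0, -0.16], 0],
    [[0.02, 0, -0.16], 0],
    [[-0.01, 0, -0.17], 0],
    [[-0.01, 0, -0.16], 0],
    [[-0.03, 0, -0.16], 0],
    [[-0.05, 0, -0.16], 0],
    [[-0.1, 0, -0.22], 0],
    [[-0.14, 0, -0.21], 0],
    [[0, 0, 0], 0],
    [[0, 0, 0], 0]
  ]
}}

```text
time_s: 62.15
eef_pos: [0.4466, -0.0283, 0.1142]
tcp_rot: [-0.001, -0.058, 0.998, 0.0]
force: [-1.9, 3.4, 0.3]
width: 0.027
```

```bash
python3 -c "
from h import *
go(case(-.104,0,.136),96.6)
d=cam('side'); cv2.imwrite('pics/s30.png',cv2.resize(d['color'][150:330,240:440,::-1],None,fx=3.3,fy=3.3,interpolation=2))"
```

```text
t 62.15 tcp [ 0.4466 -0.0283  0.1142] yawY 96.63 F [-1.9  3.4  0.3] w 0.027 | sum units [-0.881 -0.013 -0.547] twist 0.004
```

View pics/s30.png

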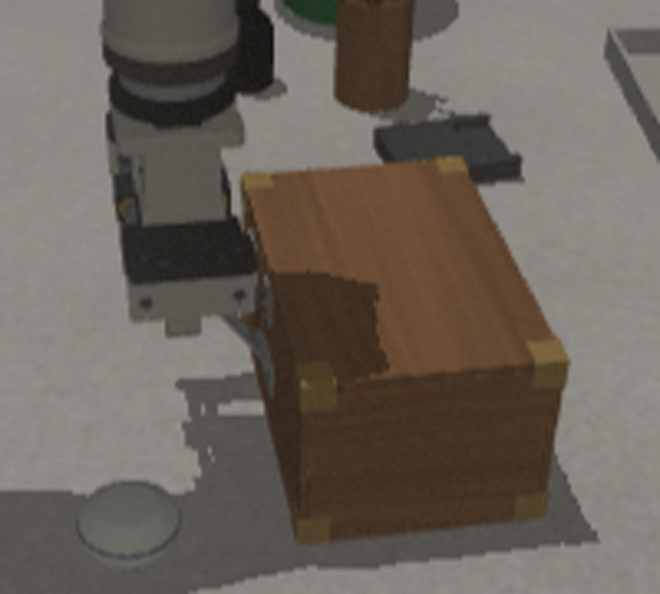

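Call:
{"name": "step_arm", "arguments": {
  "motion": [
    [[-0.16, 0, -0.18], 0],
    [[-0.19, 0, -0.16], 0],
    [[-0.21, 0, -0.13], 0],
    [[-0.23, 0, -0.09], 0],
    [[-0.12, 0, 0], 0],
    [[-0.08, 0, 0], 0],
    [[0, 0, 0], 0],
    [[0, 0, 0], 0],
    [[0, 0, 0], 0],
    [[0, 0, 0], 0]
  ]
}}

```text
time_s: 63.2
eef_pos: [0.481, -0.0242, 0.137]
tcp_rot: [-0.006, -0.058, 0.998, 0.0]
force: [-20.3, 2.9, 21.9]
width: 0.027
```

```bash
python3 -c "
from h import *
go(case(-.104,0,.136),96.6);d=cam('wrist'); save(d,'w31')
d=cam('side'); cv2.imwrite('pics/s31.png',cv2.resize(d['color'][150:330,240:440,::-1],None,fx=3.3,fy=3.3,interpolation=2))"
```

```text
t 63.2 tcp [ 0.481  -0.0242  0.137 ] yawY 96.6 F [-20.3   2.9  21.9] w 0.027 | sum units [-0.015 -0.015  0.024] twist -0.0
```

View pics/s31.png

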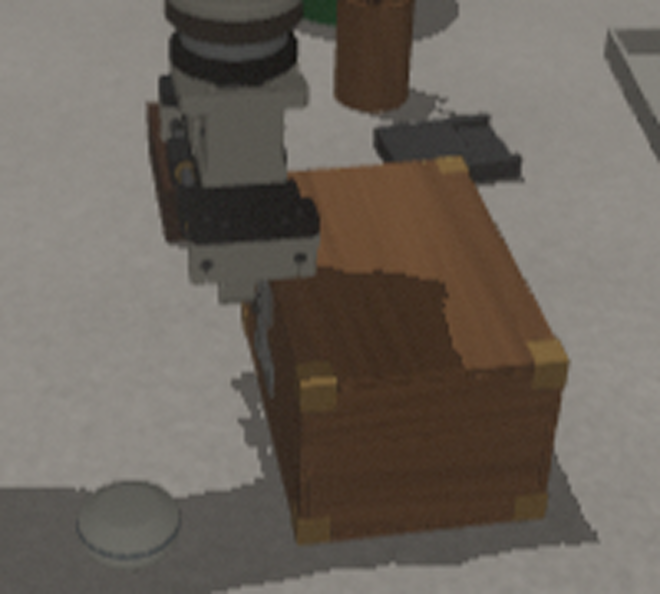

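Call:
{"name": "step_arm", "arguments": {
  "motion": [
    [[0, 0, 0], 0],
    [[0, 0, 0], 0],
    [[0, 0, 0], 0],
    [[0, 0, 0], 0],
    [[0, 0, 0], 0],
    [[0, 0, -0.2], 0],
    [[0, 0, -0.4], 0],
    [[0, 0, -0.5], 0],
    [[0, 0, -0.6], 0],
    [[0, 0, -0.6], 0]
  ],
  "gripper": 0
}}

```text
time_s: 64.3
eef_pos: [0.4865, -0.0239, 0.2298]
tcp_rot: [0.0, -0.058, 0.998, -0.0]
force: [0.1, -0.1, 0.2]
width: 0.0459
```

Call:
{"name": "step_arm", "arguments": {
  "motion": [
    [[0.3, 0, -0.6], 0],
    [[0.3, 0, -0.6], 0],
    [[0.3, 0, -0.6], 0],
    [[0, 0, -0.3], 0],
    [[0, 0, 0], 0],
    [[0, 0, 0], 0],
    [[0, 0, 0], 0],
    [[0, 0, 0], 0],
    [[0, 0, 0], 0],
    [[0, 0, 0], 0]
  ]
}}

```text
time_s: 65.3
eef_pos: [0.4507, -0.028, 0.3119]
tcp_rot: [-0.001, -0.058, 0.998, 0.0]
force: [-0.2, -0.7, -1.1]
width: 0.0461
```

Run:
```python
from h import *
go(case(-.104,0,.136),96.6);d=cam('wrist'); save(d,'w32');np.save('w32.npy',d,allow_pickle=True)
cv2.imwrite('pics/w32z.png',cv2.resize(d['color'][225:300,180:430,::-1],None,fx=3.2,fy=3.2,interpolation=2))
d=cam('side'); save(d,'s32')
t=cam('top'); save(t,'t32')
```

```text
t 65.3 tcp [ 0.4507 -0.028   0.3119] yawY 96.62 F [-0.2 -0.7 -1.1] w 0.0461 | sum units [-0.785 -0.009  4.397] twist 0.003
```

View pics/w32z.png

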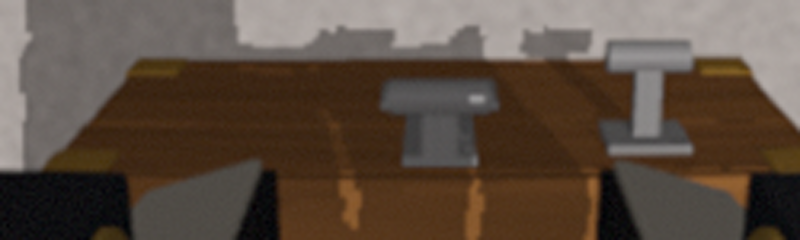

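View pics/s32.png

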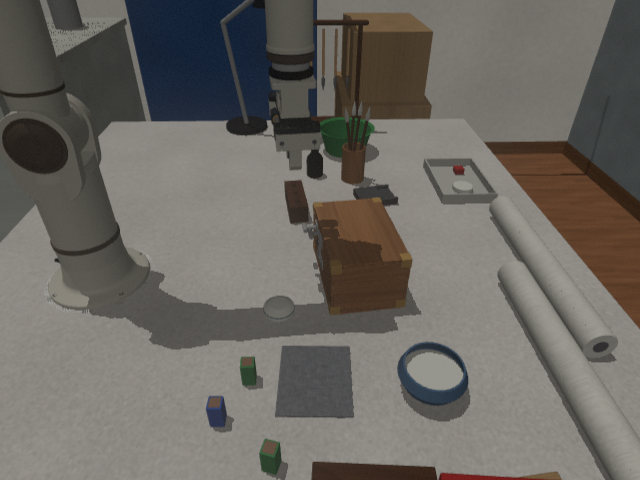

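Run:
```python
from h import *
d=np.load('w32.npy',allow_pickle=True).item();C=cloud(d)
p=onz(d,316.9,254.9,.127);q=p[:2]-CC;print('hasp',p.round(4),(q@CX).round(4),(q@CY).round(4))
p=onz(d,180+649/3.2,225+56/3.2,.098);q=p[:2]-CC;print('pull',p.round(4),(q@CX).round(4),(q@CY).round(4))
print('hasp cloud',C[250:259,310:325].reshape(-1,3).mean(0), 'lid front edge z',np.median(C[283:300,300:330,2]))
```

```text
hasp [ 0.4814 -0.0244  0.127 ] -0.1042 0.0004
pull [0.4702 0.0404 0.098 ] -0.108 0.0661
hasp cloud [ 0.47945329 -0.0245665   0.13066363] lid front edge z 0.13051741143613999
```

View pics/t32.png

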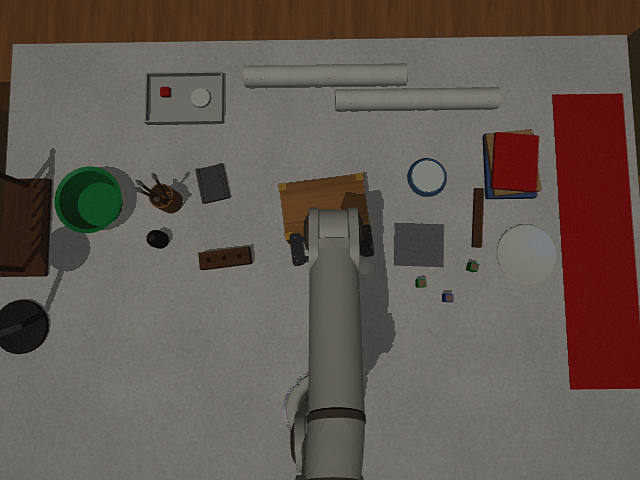

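The hasp bar measures 104.2 mm out (home is 104), and the lid pull is at its shut position. I'm handing in.

```bash
python3 -c "
from plant import robot
print(robot.job_done())"
```

```text
the job is handed in; nothing more can be done
None
```

The kit is packed and handed in at about 65 s of the 210 s allowed. It held two gravers and one seal stone.

- **Opening:** I swung the hasp fully out and down first, then opened the lid by its pull until it stood about upright.
- **Gravers:** They went point down into the two outer tubes. Each pressed on the bottom with about 10 N, and both butts measured 0.120 m, which is fully down.
- **Seal:** It was knocked over and moved during the run. I re-measured it lying half off the mat, picked it up, and laid it flat in the compartment.
- **Closing:** I shut the lid with about 14 N on the stop, then swung the hasp back up and pushed it home.

The last pictures agree with the known home positions:

| Check | Measured | Expected |
|---|---|---|
| Pull, out from the case's centre | 108.0 mm | 108 mm |
| Lid top, front edge | 0.1305 m | 0.130 m |
| Hasp bar, out from the case's centre | 104.2 mm | 104 mm |

- **Other things on the table:** By eye in the last top view, the blue and green look-alikes and the other objects in view had not moved. The arm hid the paste dish there, but the side view shows it in place.
- **Failures:** No check failed. The tube positions came out about 3 mm further to case +y than I had assumed, so I lined up on each tube directly.

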